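# Slide wet-lacquered vessels on their carriers into the drying bay

## Robot

A 7-joint arm with a two-finger parallel gripper is mounted at the origin on the work surface. World frame = base frame: x ahead of the robot, y to its left, z up, the work surface at z = 0. Lengths are in m, angles in rad, forces in N, time in s.
With the tool pointing down it reaches from about 0.4 to 0.875 m from the base axis. Payload 19.3 kg.
Tool frame: the origin (TCP) lies midway between the tips of the shut fingers; the grasp point (between the pads) lies 19 mm behind it; z points along the fingers, y is the line along which they close (so a half turn about z gives the same grasp; the last joint's range is limited). The gripper opens to 85 mm and grips with 20 to 120 N. Pads are 22 mm wide; open, the fingers measure 114 mm over their backs; the gripper's body (76 mm by 85 mm) begins 54 mm behind the grasp point. The pads swing forward as they close: fully open they stand 13 mm farther back than shut.
Start: joints at [-1.404, 0.521, -0.036, 1.599, 0.021, 1.021, -0.113], TCP at [0.147, 0.608, 0.196] pointing down, gripper open.
Joint ranges: [-2.91, 2.91], [-0.3, 2.13], [-1.5, 1.42], [0.17, 2.43], [-1.26, 4.41], [0.16, 1.93], [-2.52, 2.52]. Speed limits (rad/s): [1.89, 1.89, 2.39, 2.39, 3.01, 3.01, 3.01].

## Interface

Orientations are given as [roll, pitch, yaw] about the fixed x, y, z axes, in that order (R = Rz(yaw) Ry(pitch) Rx(roll)).
In Python, from workcell import bot gives the robot as it stands.
- The arm moves only by the tool move_arm, never from a script. Its argument "moves" is a list that holds one entry, the list of rows, each a list of 7 numbers: the opening, from 0 (shut) to 1 (fully open), then the shift along the tool's x, y, z in units of 1000 mm (1.0 is 1000 mm), then the turn, a rotation vector about the tool's x, y, z in units of 2 pi rad (1.0 is 2 pi rad). A call has 1 to 5 rows; each row is the pose to reach, as a shift and turn from the pose commanded when the call began, along the tool's axes at that moment, turning the shorter way round; what a row does not reach only later rows make up. A row lasts 1/10 s, in which the tool goes at most 50 mm and 8.59 degrees, less where a joint would pass 70% of its speed; a pose out of reach is approached as far as the arm can. A call with a number of a shift or a turn outside -1 to 1 is refused whole. A call with a gripper value outside its range is refused whole. The fingers move at their own pace and stop on an object; "force" is the grip in N (left out, the last holds). Time passes only in rows, so rows that repeat a pose let the fingers close. It gives the time, the measured TCP pose, the force, the opening and the grip force at its end, in the units of the state.
- bot.observe(): the state, without advancing time (a new reading comes with each control period).
- bot.grab_frame(name): name is "side" or "top" or "wrist"; returns the picture (400x640x3 uint8, red, green, blue); there is no depth.
- bot.camera_params(name): a dict with "vertical_fov" (degrees; the focal length in pixels is half the picture's height over the tangent of half this angle, whatever the lens; pixels are square), "cx", "cy" (the principal point, pixels), "R" (3x3) and "t" (3): a world point X has camera coordinates R X + t. Camera axes: x right, y down, z forward; pixel columns grow to the right and rows downward; lengths in m; the calibration is good to about 2 mm. The wrist camera is an equidistant fisheye: a pixel r from the principal point sees the ray r / f radians off the axis. A picture is of the moment at which its call begins: read the wrist's pose just before it. camera_params takes no time and is no camera call; for the wrist camera it gives the pose at the moment of the call.
- bot.job_done(): hands the job in; it is judged then, once.
The state is a dict: "clock": time; "qpos": joint angles; "qd": joint speeds; "joint_efforts": joint torques, N m; "position": TCP position; "tool_rot": TCP orientation; "force": force on the tool from outside, world axes, zero at the start; "moment": the same for the moment, N m; "grip_width": finger opening in m; "finger_force": force on a finger pad.
Only numpy, scipy, OpenCV 4.12 (cv2) and the standard library are available. Lean on these libraries where they do the work, as an engineer would, in place of code of your own. Each camera call takes 0.05 s, during which the arm holds its last target. There are 200 camera calls.

## Task

The two freshly lacquered vessels stand on plywood carrier blocks: slide the carriers along the bench, one after the other, between the bolted-down vice and tool-rest base and into the drying bay, so that they stand in single file between the battens. Push the first home until you feel it bear firmly on the stop block and hold it there a moment, then push the second up tight behind it in the same way, so that the pair bears on the stop; don't ram the stop or lift or tip the carriers. Nothing may touch the wet vessels, the vice or the tool-rest base, and the other things on the bench stay where they are.

Things in the scene. Friction and masses are not known exactly. Their poses are not given: they have to be found in the camera images.
- carrier_vase: Loose square plywood block 120 x 120 x 28 mm thick, flat on the bench at the bay's mouth side (+y), up to 0.25 rad off square; too wide to grip. The round-bellied vase is fixed on its middle. Origin: centre of the underside; x, y along its sides, z up. Block and vase weigh 0.4 to 0.75 kg; sliding takes about 2 to 7 N.
- carrier_beaker: The same square block (120 x 120 x 28 mm, same weight, origin and axes) carrying the flared beaker. The two blocks stand about 0.2 m apart in y; either may be the one nearer the bay.
- vase: Turned wooden vase, wet with lacquer: 110 mm high, 92 mm across the belly, neck 49 mm. Origin: centre of its foot, 28 mm above the bench. It leaves only 14 mm of the block's top free at the middle of each side and stands 138 mm over the bench: a gripper upright behind the block would hit it, so lean the tool back some 20 to 30 degrees, away from the block, and push low on its edge.
- beaker: Turned wooden beaker, wet with lacquer: 110 mm high, 61 mm across the foot, flaring to 92 mm at the rim. Origin: centre of its foot, 28 mm above the bench. As with the vase, push with the tool leaning away from it.
- bay: Drying bay: two fixed pine battens 320 mm long, 24 wide, 30 high, 128 mm clear between them, with lead-in cheeks 38 mm long opening 20 degrees. Origin: on the bench at the mouth, midway between the battens, where the cheeks begin. x runs along the bay from the mouth inwards (about world -y), y across it (about world +x).
- stop: Wooden stop block 30 x 122 x 28 mm (46 mm with its wing nut) clamped between the battens deep in the bay, where varies. Origin: centre of its underside; axes as the bay's; its face to the mouth is at x = -15 mm. A carrier that is home has its centre at x = -75 mm, the next at -195 mm. Sliding eats up part of the push, so press home with some 15 to 25 N; over 40 N on the block would shift it.
- vice: Green drill vice bolted down on the robot's side of the way into the bay: bed 70 mm (x) by 100 mm (y), 62 mm high; screw and 60 mm tommy bar stick out 22 mm more at -y. Origin: centre of the underside; axes as the bay's. Its y = +50 mm face stands 17 to 33 mm clear of a carrier coming along the bay's centre line.
- toolrest: Green slotted lathe tool-rest base bolted down on the far side of the way into the bay: 150 mm (x) by 60 mm (y), 32 mm high, with a post and a steel rest bar (x -50 to +90 mm) up to 131 mm high; knob out to y = +54 mm. Origin: centre of the underside; axes as the bay's. Its y = -30 mm face stands 22 to 42 mm clear of a carrier coming along the bay's centre line.
- hammer: Bystander: hammer, 270 mm long, lying on the robot's side of the bay.
- caliper: Bystander: steel caliper, 150 mm long, lying flat beyond the bay.
- tin: Bystander: round wax tin, 89 mm across, 42 mm high, standing beyond the way into the bay, next to the tool-rest base.
Things that resemble listed ones, but are neither listed nor needed, are in the scene too. What is shaped like the carrier_beaker but yellow is not meant. There is more than one size of the stop; the one meant has the size given above.

How it is judged:
By the outcome, as a careful person would: the job done as asked, in the order asked, and still so for the second after the job is handed in, with the robot touching nothing.
It also fails if it takes over 69 s, if anything falls off the work surface, if the arm or the gripper's body presses on something with over 40 N, if the wrist force passes 120 N, or if a joint passes its speed limit or range.

## Working session

There is one attempt and no reset: what is moved stays moved. The work goes in short steps, Python scripts to look and compute and a tool call to move; the robot and the scene stay as the last step left them, time stands still between calls to the robot, and variables do not carry over. Pictures are saved under pics/ and viewed, at most 10 in all, crops included, and the job is handed in when it is done.

Besides the shell and the picture viewer there is one more tool, called by a JSON object that holds its "api" and its "payload". move_arm: Moves the arm, as the interface text tells. Shifts and turns lie within -1 to 1; 1 stands for 1000 mm of shift or 2 pi rad of turn. Its arguments: {"type":"object","properties":{"moves":{"type":"array"},"force":{"type":"number"}},"required":["moves"]}

```bash
mkdir -p pics; ls; python3 - <<'E'
from workcell import bot
import cv2
o=bot.observe(); print(o)
for n in ("top","side"):
    p=bot.camera_params(n); print(n,p)
    cv2.imwrite(f"pics/{n}0.png",bot.grab_frame(n)[:,:,::-1])
E
```

```text
pics
{'clock': 0.0, 'qpos': array([-1.404178  ,  0.52204021, -0.03631875,  1.59996559,  0.02119179,
        1.02109582, -0.11278636]), 'qd': array([-0.00047355, -0.00034273, -0.00026547, -0.00015137,  0.00099137,
        0.00034399,  0.00046552]), 'joint_efforts': array([-3.19697956e-04, -9.27106619e+01,  1.97981469e+00, -3.69931197e+01,
        1.78781088e-02,  8.11443228e-03,  1.27588692e-05]), 'position': array([0.14658748, 0.60719834, 0.19572471]), 'tool_rot': array([-3.14047095e+00,  7.64117860e-05,  2.90476547e+00]), 'force': array([ 0.57400045,  0.5714647 , -0.69804661]), 'moment': array([ 0.00717627,  0.01178642, -0.00771231]), 'finger_force': 0.0, 'grip_width': 0.0856497372020753}
top {'vertical_fov': 50.731316321240826, 'cx': 312.3144093400936, 'cy': 204.93360752413065, 'R': array([[-9.05799382e-03, -9.99955719e-01, -2.55197293e-03],
       [-9.80887925e-01,  9.38126121e-03, -1.94347295e-01],
       [ 1.94362630e-01,  7.42802838e-04, -9.80929466e-01]]), 't': array([-0.11152225,  0.53824008,  1.18483807])}
side {'vertical_fov': 55.343215117358, 'cx': 317.53919278389856, 'cy': 203.7742684667328, 'R': array([[-0.97844197, -0.2059425 , -0.01545955],
       [-0.12752857,  0.66137848, -0.73913123],
       [ 0.16244314, -0.72122548, -0.67338401]]), 't': array([0.52175161, 0.18909272, 0.88381868])}
```

View pics/top0.png

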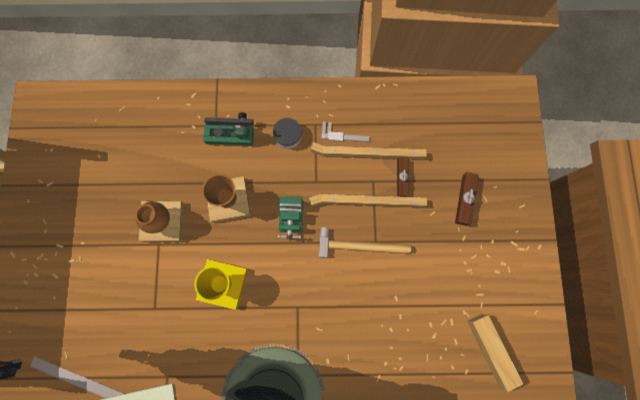

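View pics/side0.png

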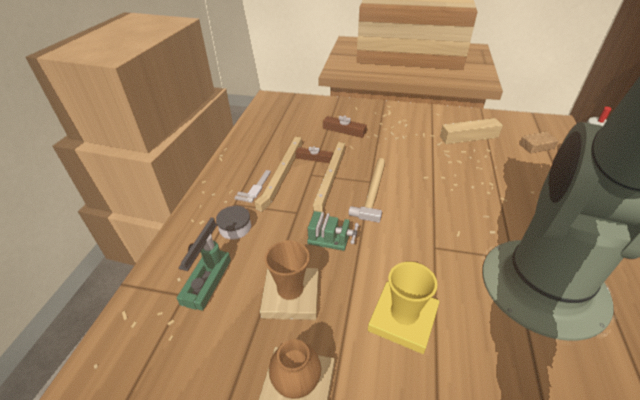

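The top view shows the beaker carrier at (228,205), the vase carrier at (160,221) and the bay from its mouth at (312,177) to the right. The stop between the battens is at (404,176).

Lookalikes:
- Yellow carrier at (220,285): not meant.
- Larger stop at (468,198), outside the bay: not meant.
- Loose pine block at (497,352) and a small offcut: not needed.

The beaker carrier is nearer the bay, so it goes first. Next is a close crop to check this choice.

```bash
cat > h.py <<'E'
import numpy as np, cv2
from workcell import bot
def P(n):
    p=bot.camera_params(n); p['f']=200/np.tan(np.radians(p['vertical_fov'])/2); return p
def ray(p,uv,z):
    uv=np.atleast_2d(np.asarray(uv,float))
    d=np.c_[(uv[:,0]-p['cx'])/p['f'],(uv[:,1]-p['cy'])/p['f'],np.ones(len(uv))]@p['R']
    c=-p['R'].T@p['t']
    return c+d*((z-c[2])/d[:,2])[:,None]
def proj(p,X):
    c=np.atleast_2d(X)@p['R'].T+p['t']; return c[:,:2]/c[:,2:]*p['f']+[p['cx'],p['cy']]
E
python3 - <<'E'
from h import *
im=cv2.imread("pics/top0.png")
c=cv2.resize(im[95:260,130:440],None,fx=2.55,fy=2.55,interpolation=cv2.INTER_CUBIC)
cv2.imwrite("pics/c1.png",c)
hsv=cv2.cvtColor(im,cv2.COLOR_BGR2HSV)
for n,(u,v) in dict(ply=(240,205),ply2=(172,232),bench=(270,260),bat=(370,154),bat2=(370,202),stop=(404,170),beak=(213,183),vase=(152,208),vice=(290,205),shadow=(262,290)).items(): print(n,hsv[v,u])
E
```

```text
ply [ 18 117 129]
ply2 [ 18 118 134]
bench [ 15 154 184]
bat [ 18 137 175]
bat2 [ 18 133 213]
stop [ 10  44 161]
beak [ 15 167  90]
vase [ 14 170 153]
vice [ 11  33 146]
shadow [ 15 150 112]
```

View pics/c1.png

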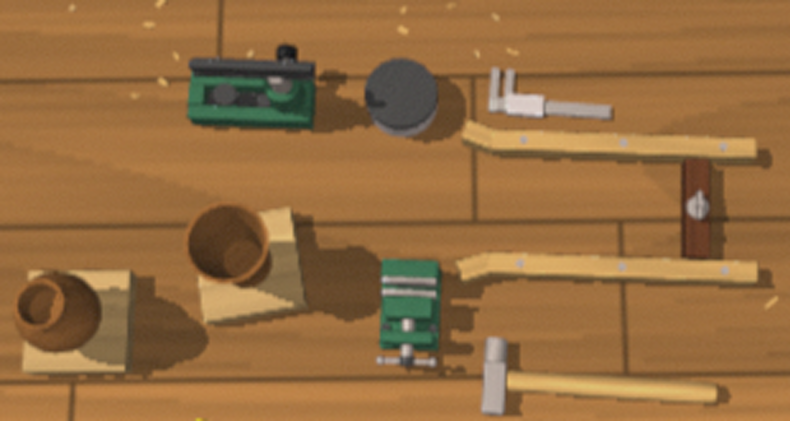

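```bash
python3 - <<'E'
from h import *
im=cv2.imread("pics/top0.png"); p=P("top"); print("cam",-p['R'].T@p['t'])
big=cv2.resize(im,None,fx=4,fy=4,interpolation=cv2.INTER_CUBIC)
hsv=cv2.cvtColor(big,cv2.COLOR_BGR2HSV)
m=((hsv[...,0]>=16)&(hsv[...,0]<25)&(hsv[...,1]<142)&(hsv[...,1]>60)&(hsv[...,2]>90)).astype(np.uint8)*255
m=cv2.morphologyEx(m,cv2.MORPH_OPEN,np.ones((5,5)))
cs,_=cv2.findContours(m,cv2.RETR_EXTERNAL,cv2.CHAIN_APPROX_NONE)
for c in cs:
    a=cv2.contourArea(c)
    if a<3000: continue
    c=(c.reshape(-1,2)+.5)/4-.5
    if not(100<c[:,0].mean()<440 and 100<c[:,1].mean()<260): continue
    W=ray(p,c,.029)[:,:2].astype(np.float32)
    r=cv2.minAreaRect(W); print(a/16,c.mean(0).round(),"rect",np.round(r[0],4),np.round(r[1],4),round(r[2],2))
    print(cv2.approxPolyDP(W,.006,True).reshape(-1,2).round(3).tolist())
g=((hsv[...,0]>60)&(hsv[...,0]<90)&(hsv[...,1]>100)).astype(np.uint8)*255
for c in cv2.findContours(g,cv2.RETR_EXTERNAL,cv2.CHAIN_APPROX_NONE)[0]:
    if cv2.contourArea(c)<1500: continue
    c=(c.reshape(-1,2)+.5)/4-.5
    for z in (0.005,.032,.062): print("green",c.mean(0).round(),z,ray(p,c,z)[:,:2].min(0).round(3),ray(p,c,z)[:,:2].max(0).round(3))
s=((hsv[...,0]<9)|(hsv[...,0]>170))&(hsv[...,1]>100)&(hsv[...,2]<150)
for c in cv2.findContours(s.astype(np.uint8)*255,cv2.RETR_EXTERNAL,cv2.CHAIN_APPROX_NONE)[0]:
    if cv2.contourArea(c)<1500: continue
    c=(c.reshape(-1,2)+.5)/4-.5
    W=ray(p,c,.028)[:,:2].astype(np.float32);r=cv2.minAreaRect(W);print("stop",c.mean(0).round(),r)
E
```

```text
cam [ 0.29665478 -0.11744678  1.26656348]
669.59375 [369. 246.] rect [ 0.4169 -0.2821] [0.2428 0.0274] 85.89
[[0.42899999022483826, -0.16099999845027924], [0.41200000047683716, -0.1679999977350235], [0.39800000190734863, -0.4009999930858612], [0.4189999997615814, -0.4009999930858612], [0.43700000643730164, -0.16699999570846558]]
891.5625 [164. 224.] rect [0.4981 0.3341] [0.1293 0.1255] 89.63
[[0.5580000281333923, 0.3580000102519989], [0.5299999713897705, 0.3160000145435333], [0.492000013589859, 0.31200000643730164], [0.4659999907016754, 0.33399999141693115], [0.46399998664855957, 0.37299999594688416], [0.47600001096725464, 0.3959999978542328], [0.4399999976158142, 0.3970000147819519], [0.43799999356269836, 0.27000001072883606], [0.4410000145435333, 0.2770000100135803], [0.5049999952316284, 0.27799999713897705], [0.5360000133514404, 0.27000001072883606], [0.5600000023841858, 0.27799999713897705]]
1120.375 [367. 200.] rect [ 0.555  -0.2825] [0.3556 0.0392] 88.77
[[0.5669999718666077, -0.10499999672174454], [0.5389999747276306, -0.11299999803304672], [0.5479999780654907, -0.175999999046
[... 881 characters left out ...]
000281333923, -0.460999995470047], [0.6949999928474426, -0.46799999475479126], [0.7139999866485596, -0.460999995470047], [0.7260000109672546, -0.17000000178813934], [0.7400000095367432, -0.12700000405311584]]
green [290. 221.] 0.005 [ 0.467 -0.082] [ 0.528 -0.016]
green [290. 221.] 0.032 [ 0.464 -0.083] [ 0.523 -0.018]
green [290. 221.] 0.062 [ 0.46  -0.084] [ 0.518 -0.02 ]
green [291. 200.] 0.005 [ 0.553 -0.085] [ 0.572 -0.017]
green [291. 200.] 0.032 [ 0.547 -0.085] [ 0.566 -0.02 ]
green [291. 200.] 0.062 [ 0.541 -0.086] [ 0.559 -0.022]
green [229. 135.] 0.005 [0.744 0.072] [0.809 0.223]
green [229. 135.] 0.032 [0.734 0.068] [0.798 0.216]
green [229. 135.] 0.062 [0.724 0.063] [0.786 0.208]
```

```bash
python3 - <<'E'
from h import *
im=cv2.imread("pics/top0.png"); p=P("top"); q=P("side")
big=cv2.resize(im,None,fx=4,fy=4,interpolation=cv2.INTER_CUBIC)
hsv=cv2.cvtColor(big,cv2.COLOR_BGR2HSV)
m=((hsv[...,0]>=16)&(hsv[...,0]<25)&(hsv[...,1]<142)&(hsv[...,1]>60)&(hsv[...,2]>90)).astype(np.uint8)*255
m=cv2.morphologyEx(m,cv2.MORPH_OPEN,np.ones((5,5)))
cs=[(c.reshape(-1,2)+.5)/4-.5 for c in cv2.findContours(m,cv2.RETR_EXTERNAL,cv2.CHAIN_APPROX_NONE)[0] if cv2.contourArea(c)>3000]
for c in cs:
    W=ray(p,c,.03)[:,:2]; u=c.mean(0)
    if 350<u[0]<380 and 140<u[1]<210:
        k=(W[:,1]<-.19)&(W[:,1]>-.44); V=W[k]; mid=np.polyval(np.polyfit(V[:,1],V[:,0],1),V[:,1])
        for s,n in ((V[:,0]>mid,"+x edge"),(V[:,0]<mid,"-x edge")):
            a=V[s]
            for _ in range(4):
                f=np.polyfit(a[:,1],a[:,0],1); r=abs(a[:,0]-np.polyval(f,a[:,1])); a=a[r<max(.0015,1.5*np.median(r))]
            print(u.round(),n,"slope",f[0].round(4),"x(-.3)",np.polyval(f,-.3).round(4))
y=((hsv[...,0]>=22)&(hsv[...,0]<35)&(hsv[...,1]>180)).astype(np.uint8)*255
for c in cv2.findContours(y,cv2.RETR_EXTERNAL,cv2.CHAIN_APPROX_NONE)[0]:
    if cv2.contourArea(c)>8000:
        c=(c.reshape(-1,2)+.5)/4-.5; W=ray(p,c,.028)[:,:2].astype(np.float32); print("yellow",cv2.minAreaRect(W), "rim",ray(p,[[213,284]],.138))
print("tin",ray(p,[[288,132]],.042)); 
# stop: crop corners (683,160)-(711,257)
C=lambda a:np.array(a)/2.55+[130,95]-.3
print("stop corners",ray(p,C([[683,160],[711,160],[683,257],[711,257]]),.028).round(3).tolist())
print("beaker top corners",ray(p,C([[290,208],[305,304],[203,323]]),.028).round(3).tolist())
print("vase top corners",ray(p,C([[131,271],[129,372],[24,371]]),.028).round(3).tolist())
print("rims",ray(p,C([[229,243],[41,301]]),.138).round(3).tolist())
print("side: beaker foot", ray(q,[[262,307],[317,309],[318,268]],.028).round(3).tolist())
E
```

```text
[367. 200.] +x edge slope 0.0358 x(-.3) 0.5689
[367. 200.] -x edge slope 0.0484 x(-.3) 0.54
[369. 152.] +x edge slope 0.0466 x(-.3) 0.7205
[369. 152.] -x edge slope 0.0462 x(-.3) 0.6888
yellow ((0.31399449706077576, 0.15674623847007751), (0.14073467254638672, 0.12255123257637024), 75.8419189453125) rim [[0.31069598 0.14663175 0.138     ]]
tin [[ 0.76785933 -0.04407019  0.042     ]]
stop corners [[0.688, -0.379, 0.028], [0.687, -0.412, 0.028], [0.569, -0.373, 0.028], [0.568, -0.406, 0.028]]
beaker top corners [[0.633, 0.092, 0.028], [0.517, 0.072, 0.028], [0.495, 0.19, 0.028]]
vase top corners [[0.558, 0.277, 0.028], [0.439, 0.273, 0.028], [0.441, 0.395, 0.028]]
rims [[0.565, 0.138, 0.138], [0.503, 0.337, 0.138]]
side: beaker foot [[0.613, 0.199, 0.028], [0.496, 0.181, 0.028], [0.516, 0.073, 0.028]]
```

```bash
cat >> h.py <<'E'
import json,os
from scipy.spatial.transform import Rotation as Ro
def pose(x,y,z,phi,th=25.):
    a,t=np.radians([phi,th]); s,c=np.sin(t),np.cos(t)
    zt=np.array([s*np.cos(a),s*np.sin(a),-c]); yt=np.array([-np.sin(a),np.cos(a),0])
    return np.array([x,y,z]),Ro.from_matrix(np.c_[np.cross(yt,zt),yt,zt])
def start():
    if os.path.exists("cmd.json"):
        d=json.load(open("cmd.json")); return np.array(d[0]),Ro.from_rotvec(d[1])
    o=bot.observe(); return o['position'],Ro.from_euler('xyz',o['tool_rot'])
def plan(wps,op=.7):
    """wps: (pose, max m per row). Prints calls of <=5 rows; stores the commanded end pose."""
    p0,R0=start(); rows=[]
    pc,Rc=p0,R0
    for (p,R),v in wps:
        rv=(Rc.inv()*R).as_rotvec(); n=max(1,int(np.ceil(max(np.linalg.norm(p-pc)/v,np.degrees(np.linalg.norm(rv))/7)-1e-6)))
        rows+=[(pc+(p-pc)*k/n,Rc*Ro.from_rotvec(rv*k/n)) for k in range(1,n+1)]; pc,Rc=p,R
    pc,Rc=p0,R0
    for i in range(0,len(rows),5):
        out=[]
        for p,R in rows[i:i+5]:
            s=np.round(Rc.inv().apply(p-pc),3); r=np.round((Rc.inv()*R).as_rotvec()/2/np.pi,3)
            out.append([op]+[float(v)+0. for v in [*s,*r]])
        pc=pc+Rc.apply(s); Rc=Rc*Ro.from_rotvec(r*2*np.pi)
        print(json.dumps(out))
    json.dump([pc.tolist(),Rc.as_rotvec().tolist()],open("cmd.json","w")); print("end",pc.round(4),Rc.apply([0,0,1]).round(3))
def st():
    o=bot.observe(); p,R=start(); print(o['clock'],"pos",o['position'].round(4),"dpos",(o['position']-p).round(4),"drot",((R.inv()*Ro.from_euler('xyz',o['tool_rot'])).magnitude()*57.3).round(2),"F",o['force'].round(2),"q",o['qpos'].round(2),"w",round(o['grip_width'],4))
E
python3 - <<'E'
from h import *
plan([(pose(.484,.126,.2,9.8),.045)])
E
```

```text
[[0.7, -0.031, -0.028, 0.0, -0.001, -0.005, -0.005], [0.7, -0.063, -0.056, -0.001, -0.002, -0.01, -0.009], [0.7, -0.094, -0.083, -0.001, -0.003, -0.015, -0.014], [0.7, -0.126, -0.111, -0.001, -0.004, -0.02, -0.018], [0.7, -0.157, -0.139, -0.001, -0.005, -0.024, -0.023]]
[[0.7, -0.027, -0.032, 0.003, -0.001, -0.005, -0.004], [0.7, -0.054, -0.064, 0.006, -0.002, -0.01, -0.009], [0.7, -0.081, -0.096, 0.009, -0.003, -0.015, -0.013], [0.7, -0.108, -0.128, 0.013, -0.004, -0.02, -0.018], [0.7, -0.135, -0.16, 0.016, -0.005, -0.025, -0.023]]
[[0.7, -0.022, -0.036, 0.006, -0.001, -0.005, -0.004], [0.7, -0.043, -0.071, 0.012, -0.002, -0.01, -0.009], [0.7, -0.064, -0.107, 0.018, -0.003, -0.015, -0.013], [0.7, -0.085, -0.143, 0.024, -0.004, -0.02, -0.018]]
end [0.4837 0.1258 0.1995] [ 0.419  0.071 -0.905]
```

{"api": "move_arm", "payload": {"moves": [[[0.7,-0.031,-0.028,0.0,-0.001,-0.005,-0.005],[0.7,-0.063,-0.056,-0.001,-0.002,-0.01,-0.009],[0.7,-0.094,-0.083,-0.001,-0.003,-0.015,-0.014],[0.7,-0.126,-0.111,-0.001,-0.004,-0.02,-0.018],[0.7,-0.157,-0.139,-0.001,-0.005,-0.024,-0.023]]]}}

```text
clock: 0.6
position: [0.2673, 0.434, 0.1971]
tool_rot: [3.121, 0.154, 3.05]
force: [1.2, 0.9, -0.0]
grip_width: 0.0595
finger_force: 0.0
```

{"api": "move_arm", "payload": {"moves": [[[0.7,-0.027,-0.032,0.003,-0.001,-0.005,-0.004],[0.7,-0.054,-0.064,0.006,-0.002,-0.01,-0.009],[0.7,-0.081,-0.096,0.009,-0.003,-0.015,-0.013],[0.7,-0.108,-0.128,0.013,-0.004,-0.02,-0.018],[0.7,-0.135,-0.16,0.016,-0.005,-0.025,-0.023]]]}}

```text
clock: 1.1
position: [0.3881, 0.2624, 0.1987]
tool_rot: [3.124, 0.314, -3.088]
force: [2.0, 0.6, 0.6]
grip_width: 0.0597
finger_force: 0.0
```

{"api": "move_arm", "payload": {"moves": [[[0.7,-0.022,-0.036,0.006,-0.001,-0.005,-0.004],[0.7,-0.043,-0.071,0.012,-0.002,-0.01,-0.009],[0.7,-0.064,-0.107,0.018,-0.003,-0.015,-0.013],[0.7,-0.085,-0.143,0.024,-0.004,-0.02,-0.018],[0.7,-0.085,-0.143,0.024,-0.004,-0.02,-0.018]]]}}

```text
clock: 1.6
position: [0.4852, 0.1206, 0.1994]
tool_rot: [-3.138, 0.44, -2.973]
force: [-0.1, 0.5, 0.6]
grip_width: 0.06
finger_force: 0.0
```

```bash
python3 - <<'E'
from h import *
st()
plan([(pose(.484,.126,.007,9.8),.04),(pose(.4985,.1285,.007,9.8),.008)])
E
```

```text
Traceback (most recent call last):
  File "h.py", line 39, in st
    o=bot.observe(); p,R=start(); print(o['clock'],"pos",o['position'].round(4),"dpos",(o['position']-p).round(4),"drot",((R.inv()*Ro.from_euler('xyz',o['tool_rot'])).magnitude()*57.3).round(2),"F",o['force'].round(2),"q",o['qpos'].round(2),"w",round(o['grip_width'],4))
                                                                                                                         ^^^^^^^^^^^^^^^^^^^^^^^^^^^^^^^^^^^^^^^^^^^^^^^^^^^^^^^^^^^^^^^^^^^^^
AttributeError: 'float' object has no attribute 'round'
```

```bash
sed -i 's/drot",((R.inv()\*\(.*\)).magnitude()\*57.3).round(2)/drot",round((R.inv()*\1).magnitude()*57.3,2)/' h.py; cat >> h.py <<'E'
def sync():
    st(); o=bot.observe(); json.dump([o['position'].tolist(),Ro.from_euler('xyz',o['tool_rot']).as_rotvec().tolist()],open("cmd.json","w"))
E
python3 - <<'E'
from h import *
sync()
plan([(pose(.484,.126,.007,9.8),.04),(pose(.4985,.1285,.007,9.8),.008)])
E
```

```text
1.6 pos [0.4852 0.1206 0.1994] dpos [ 0.0014 -0.0052 -0.0001] drot 0.28 F [-0.09  0.54  0.61] q [-0.67  0.12  0.24  2.31  0.31  0.3   1.02] w 0.06
[[0.7, 0.016, 0.001, 0.035, 0.0, 0.0, 0.0], [0.7, 0.033, 0.002, 0.07, 0.0, 0.0, 0.0], [0.7, 0.049, 0.004, 0.104, 0.0, 0.0, 0.0], [0.7, 0.066, 0.005, 0.139, -0.001, 0.0, 0.0], [0.7, 0.082, 0.006, 0.174, -0.001, 0.001, 0.0]]
[[0.7, -0.006, 0.0, 0.003, 0.0, 0.0, 0.0], [0.7, -0.013, 0.0, 0.006, 0.0, 0.0, 0.0]]
end [0.4984 0.1284 0.007 ] [ 0.414  0.074 -0.907]
```

{"api": "move_arm", "payload": {"moves": [[[0.7,0.016,0.001,0.035,0.0,0.0,0.0],[0.7,0.033,0.002,0.07,0.0,0.0,0.0],[0.7,0.049,0.004,0.104,0.0,0.0,0.0],[0.7,0.066,0.005,0.139,-0.001,0.0,0.0],[0.7,0.082,0.006,0.174,-0.001,0.001,0.0]]]}}

```text
clock: 2.1
position: [0.4818, 0.1064, 0.1156]
tool_rot: [-3.081, 0.418, -2.958]
force: [-0.8, 0.3, -0.2]
grip_width: 0.0597
finger_force: 0.0
```

```bash
python3 - <<'E'
from h import *
st()
cv2.imwrite("pics/s1.png",cv2.resize(bot.grab_frame("side")[180:400,180:480,::-1],None,fx=2.5,fy=2.5))
E
```

```text
2.1 pos [0.4818 0.1064 0.1156] dpos [-0.0166 -0.022   0.1085] drot 3.49 F [-0.84  0.33 -0.2 ] q [-0.44  0.31 -0.02  2.38  1.23  0.19  0.08] w 0.0597
```

View pics/s1.png

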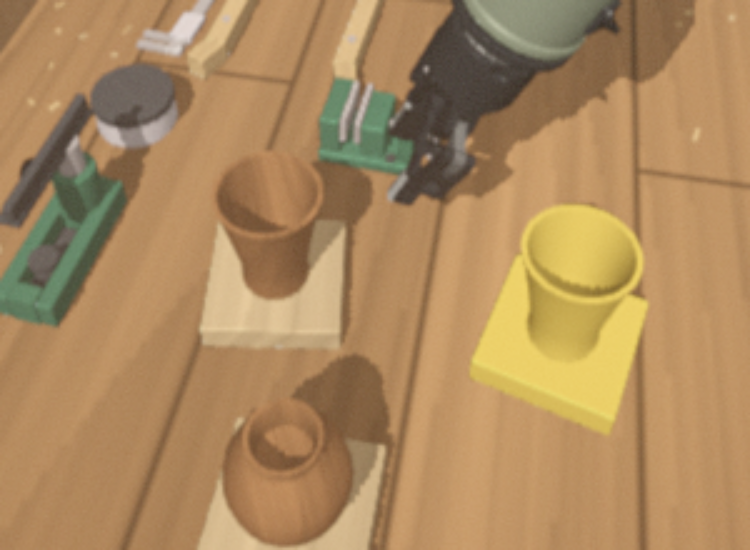

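The crop shows the gripper beside the vice at about (430,150), clear of both beakers, the vice and the carriers. The arm got slow because q4 and q6 are close to their limits at this lean, so I'll lean less, about 17 degrees. That still clears the beaker's narrow foot.

```bash
python3 - <<'E'
from h import *
sync()
plan([(pose(.484,.126,.110,9.8,16),.01)])
E
```

```text
2.15 pos [0.4816 0.1057 0.1142] dpos [-0.0167 -0.0227  0.1072] drot 3.58 F [-1.22 -0.95 -1.91] q [-0.44  0.31 -0.03  2.39  1.25  0.19  0.06] w 0.06
[[0.7, -0.001, 0.007, 0.002, -0.003, 0.007, 0.0], [0.7, -0.003, 0.013, 0.003, -0.006, 0.015, 0.001], [0.7, -0.004, 0.02, 0.005, -0.009, 0.022, 0.001]]
end [0.4841 0.1261 0.1101] [ 0.272  0.046 -0.961]
```

{"api": "move_arm", "payload": {"moves": [[[0.7,-0.001,0.007,0.002,-0.003,0.007,0.0],[0.7,-0.003,0.013,0.003,-0.006,0.015,0.001],[0.7,-0.004,0.02,0.005,-0.009,0.022,0.001],[0.7,-0.004,0.02,0.005,-0.009,0.022,0.001],[0.7,-0.004,0.02,0.005,-0.009,0.022,0.001]]]}}

```text
clock: 2.65
position: [0.4846, 0.1257, 0.1119]
tool_rot: [3.142, 0.28, -2.972]
force: [-0.5, -1.1, -1.1]
grip_width: 0.0597
finger_force: 0.0
```

```bash
python3 - <<'E'
from h import *
sync()
plan([(pose(.484,.126,.007,9.8,16),.025)])
E
```

```text
2.65 pos [0.4846 0.1257 0.1119] dpos [ 0.0005 -0.0004  0.0018] drot 0.22 F [-0.55 -1.08 -1.13] q [-0.12  0.36 -0.36  2.24  0.61  0.36  0.74] w 0.0597
[[0.7, 0.006, 0.0, 0.02, 0.0, 0.0, 0.0], [0.7, 0.012, 0.0, 0.04, 0.0, 0.0, 0.0], [0.7, 0.018, 0.0, 0.06, 0.0, 0.0, 0.0], [0.7, 0.024, 0.0, 0.081, 0.0, 0.0, 0.0], [0.7, 0.03, 0.0, 0.101, 0.0, 0.0, 0.0]]
end [0.4837 0.1256 0.0065] [ 0.273  0.047 -0.961]
```

{"api": "move_arm", "payload": {"moves": [[[0.7,0.006,0.0,0.02,0.0,0.0,0.0],[0.7,0.012,0.0,0.04,0.0,0.0,0.0],[0.7,0.018,0.0,0.06,0.0,0.0,0.0],[0.7,0.024,0.0,0.081,0.0,0.0,0.0],[0.7,0.03,0.0,0.101,0.0,0.0,0.0]]]}}

```text
clock: 3.15
position: [0.4821, 0.1241, 0.0233]
tool_rot: [-3.132, 0.277, -2.966]
force: [-0.0, -1.3, -0.5]
grip_width: 0.0595
finger_force: 0.0
```

```bash
python3 - <<'E'
from h import *
sync()
c=np.array([[.565,.140],[.655,.135]]); a=[9.8,-2.7]; off=.0685
w=[]
for k in (0,.25,.5,.75,1):
    cc=c[0]*(1-k)+c[1]*k; f=a[0]*(1-k)+a[1]*k; t=cc-off*np.array([np.cos(np.radians(f)),np.sin(np.radians(f))])
    w.append((pose(*t,.008,f,16+3*k),.009))
plan(w)
E
```

```text
3.15 pos [0.4821 0.1241 0.0233] dpos [-0.0016 -0.0015  0.0167] drot 0.6 F [-0.   -1.33 -0.49] q [-0.29  0.54 -0.18  2.3   1.33  0.17  0.01] w 0.0595
[[0.7, -0.004, 0.001, 0.006, 0.0, 0.0, 0.0], [0.7, -0.007, 0.001, 0.013, -0.001, 0.0, 0.001], [0.7, -0.011, 0.002, 0.019, -0.001, 0.0, 0.001], [0.7, -0.018, 0.001, 0.021, 0.0, -0.001, 0.004], [0.7, -0.025, 0.001, 0.023, 0.0, -0.002, 0.006]]
[[0.7, -0.007, 0.0, 0.002, 0.001, 0.0, 0.003], [0.7, -0.014, -0.001, 0.004, 0.002, -0.001, 0.006], [0.7, -0.022, -0.001, 0.006, 0.003, -0.002, 0.009], [0.7, -0.029, -0.001, 0.008, 0.004, -0.003, 0.011], [0.7, -0.036, -0.001, 0.011, 0.005, -0.003, 0.014]]
[[0.7, -0.007, 0.0, 0.002, 0.001, -0.001, 0.003], [0.7, -0.014, 0.001, 0.004, 0.001, -0.002, 0.006], [0.7, -0.021, 0.001, 0.006, 0.002, -0.002, 0.008], [0.7, -0.029, 0.002, 0.009, 0.003, -0.003, 0.011], [0.7, -0.036, 0.002, 0.011, 0.004, -0.004, 0.014]]
end [0.5868 0.138  0.0081] [ 0.327 -0.014 -0.945]
```

```bash
python3 - <<'E'
from h import *
sync()
plan([(pose(.489,.127,.010,9.8,12.5),.005)])
E
```

```text
3.15 pos [0.4821 0.1241 0.0233] dpos [-0.1047 -0.0139  0.0151] drot 13.07 F [-0.   -1.33 -0.49] q [-0.29  0.54 -0.18  2.3   1.33  0.17  0.01] w 0.0595
[[0.7, -0.001, 0.0, 0.004, 0.0, 0.002, 0.0], [0.7, -0.002, 0.001, 0.007, -0.001, 0.005, 0.0], [0.7, -0.003, 0.001, 0.011, -0.001, 0.007, 0.001], [0.7, -0.003, 0.002, 0.015, -0.001, 0.009, 0.001]]
end [0.4887 0.1271 0.0096] [ 0.215  0.035 -0.976]
```

{"api": "move_arm", "payload": {"moves": [[[0.7,-0.001,0.0,0.004,0.0,0.002,0.0],[0.7,-0.002,0.001,0.007,-0.001,0.005,0.0],[0.7,-0.003,0.001,0.011,-0.001,0.007,0.001],[0.7,-0.003,0.002,0.015,-0.001,0.009,0.001],[0.7,-0.003,0.002,0.015,-0.001,0.009,0.001]]]}}

```text
clock: 3.65
position: [0.4895, 0.1266, 0.0099]
tool_rot: [-3.14, 0.22, -2.974]
force: [-0.1, 0.5, 0.2]
grip_width: 0.0598
finger_force: 0.0
```

```bash
python3 - <<'E'
from h import *
sync()
c=np.array([[.565,.140],[.655,.135]]); a=[9.8,-2.7]; off=.0690
w=[]
for k in (0,.25,.5,.75,1):
    cc=c[0]*(1-k)+c[1]*k; f=a[0]*(1-k)+a[1]*k; t=cc-off*np.array([np.cos(np.radians(f)),np.sin(np.radians(f))])
    w.append((pose(*t,.009,f,12.5+6*k),.009))
plan(w)
E
```

```text
3.65 pos [0.4895 0.1266 0.0099] dpos [ 0.0008 -0.0005  0.0003] drot 0.1 F [-0.1   0.53  0.2 ] q [-0.16  0.59 -0.32  2.23  1.07  0.26  0.3 ] w 0.0598
[[0.7, -0.007, 0.0, 0.003, 0.0, 0.0, -0.001], [0.7, -0.014, 0.0, 0.004, 0.0, -0.001, 0.002], [0.7, -0.022, 0.0, 0.006, 0.001, -0.002, 0.005], [0.7, -0.029, -0.001, 0.007, 0.002, -0.004, 0.008], [0.7, -0.036, -0.001, 0.009, 0.002, -0.005, 0.011]]
[[0.7, -0.007, 0.0, 0.002, 0.001, -0.002, 0.002], [0.7, -0.014, 0.0, 0.004, 0.002, -0.003, 0.005], [0.7, -0.022, 0.0, 0.006, 0.003, -0.004, 0.008], [0.7, -0.029, 0.0, 0.007, 0.003, -0.006, 0.011], [0.7, -0.036, 0.0, 0.009, 0.004, -0.007, 0.014]]
[[0.7, -0.007, 0.001, 0.003, 0.001, -0.002, 0.002], [0.7, -0.015, 0.002, 0.005, 0.002, -0.003, 0.005], [0.7, -0.022, 0.003, 0.007, 0.003, -0.004, 0.008]]
end [0.5862 0.1385 0.009 ] [ 0.315 -0.016 -0.949]
```

{"api": "move_arm", "payload": {"moves": [[[0.7,-0.007,0.0,0.003,0.0,0.0,-0.001],[0.7,-0.014,0.0,0.004,0.0,-0.001,0.002],[0.7,-0.022,0.0,0.006,0.001,-0.002,0.005],[0.7,-0.029,-0.001,0.007,0.002,-0.004,0.008],[0.7,-0.036,-0.001,0.009,0.002,-0.005,0.011]]]}}

```text
clock: 4.15
position: [0.5275, 0.132, 0.0095]
tool_rot: [3.138, 0.253, -3.048]
force: [0.1, -0.1, -0.3]
grip_width: 0.0597
finger_force: 0.0
```

```bash
python3 - <<'E'
from h import *
o=bot.observe(); print(o['position'],o['tool_rot'],o['force'],o['qpos'].round(2))
cv2.imwrite("pics/s2.png",cv2.resize(bot.grab_frame("side")[180:400,180:480,::-1],None,fx=2.5,fy=2.5))
E
```

```text
[0.52749812 0.13199831 0.00949816] [ 3.13776363  0.25315245 -3.04779673] [ 0.1169388  -0.110004   -0.25565622] [-0.18  0.62 -0.28  2.16  1.07  0.27  0.24]
```

View pics/s2.png

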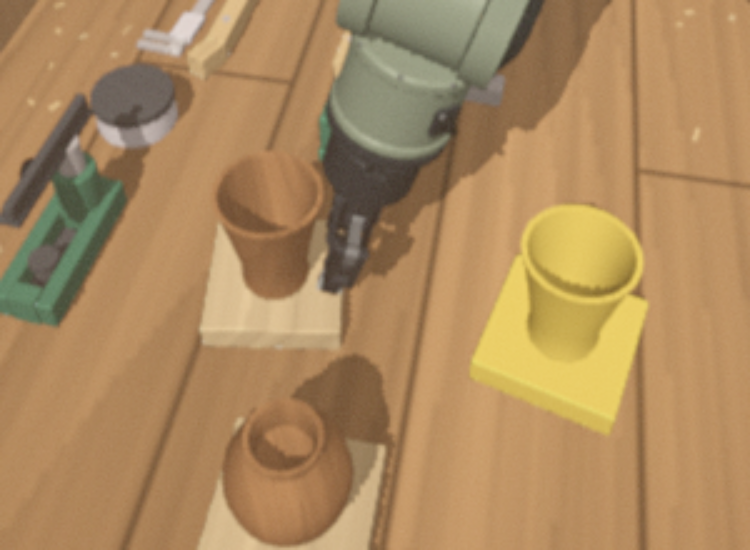

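```bash
python3 - <<'E'
from h import *
q=P("side"); p=P("top"); o=bot.observe(); R=Ro.from_euler('xyz',o['tool_rot']).as_matrix(); t=o['position']
im=bot.grab_frame("top")[:,:,::-1].copy(); sd=bot.grab_frame("side")[:,:,::-1].copy()
for loc in ([0,0,0],[0,.03,-.009],[0,-.03,-.009],[0,.044,-.009],[0,.03,-.05],[0,-.03,-.05]):
    X=t+R@loc; a=proj(p,X)[0]; b=proj(q,X)[0]; print(loc,X.round(3),a.round(1),b.round(1))
    for I,u in ((im,a),(sd,b)): I[int(round(u[1])),int(round(u[0]))]=(0,0,255)
for X in ([.495,.187,.028],[.516,.073,.028]): 
    u=proj(q,X)[0]; sd[int(round(u[1])),int(round(u[0]))]=(255,0,255); u=proj(p,X)[0]; im[int(round(u[1])),int(round(u[0]))]=(255,0,255)
a=cv2.resize(sd[240:320,240:370],None,fx=6,fy=3.7*1.62,interpolation=cv2.INTER_NEAREST)[:300,:780]
A=cv2.resize(sd[250:325,250:350],None,fx=5.3,fy=5.3,interpolation=cv2.INTER_NEAREST)[:398,:400]
B=cv2.resize(im[165:240,190:265],None,fx=5.3,fy=5.3,interpolation=cv2.INTER_NEAREST)[:397,:397]
h=min(len(A),len(B)); cv2.imwrite("pics/cmp.png",np.hstack([A[:h],B[:h]]))
E
```

```text
[0, 0, 0] [0.528 0.132 0.01 ] [230.3 211.3] [307.6 292.6]
[0, 0.03, -0.009] [0.523 0.162 0.018] [219.8 212.5] [306.7 301.8]
[0, -0.03, -0.009] [0.529 0.102 0.018] [239.7 210.5] [310.2 279.7]
[0, 0.044, -0.009] [0.522 0.176 0.018] [215.2 213. ] [305.8 307.3]
[0, 0.03, -0.05] [0.513 0.161 0.058] [217.1 213.6] [310.8 291.6]
[0, -0.03, -0.05] [0.519 0.101 0.058] [237.7 211.5] [314.2 269.3]
```

View pics/cmp.png

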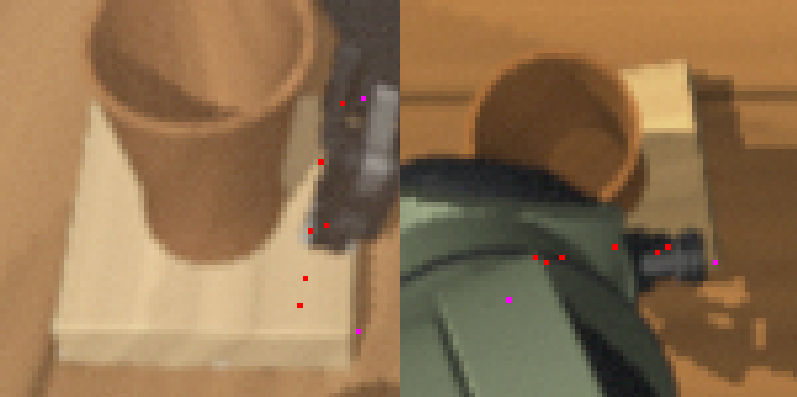

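The crops show the fingertips hovering over the plywood edge, at side crop (320,240) and above the block. The block hasn't moved and the force is zero, so the open fingertips sit higher than I assumed. I'll back straight off and then find the true tip height.

```bash
python3 - <<'E'
from h import *
sync(); o=bot.observe()
p,R=start()
plan([((np.array([.482,.125,.0105]),R),.01)])
E
```

```text
4.3 pos [0.5271 0.1319 0.0093] dpos [-0.0592 -0.0066  0.0003] drot 9.15 F [0.04 0.39 0.23] q [-0.18  0.62 -0.29  2.17  1.07  0.27  0.25] w 0.0598
[[0.7, 0.009, -0.001, -0.003, 0.0, 0.0, 0.0], [0.7, 0.018, -0.001, -0.005, 0.0, 0.0, 0.0], [0.7, 0.026, -0.002, -0.008, 0.0, 0.0, 0.0], [0.7, 0.035, -0.002, -0.01, 0.0, 0.0, 0.0], [0.7, 0.044, -0.003, -0.013, 0.0, 0.0, 0.0]]
end [0.4817 0.1245 0.0109] [ 0.248  0.028 -0.968]
```

{"api": "move_arm", "payload": {"moves": [[[0.7,0.009,-0.001,-0.003,0.0,0.0,0.0],[0.7,0.018,-0.001,-0.005,0.0,0.0,0.0],[0.7,0.026,-0.002,-0.008,0.0,0.0,0.0],[0.7,0.035,-0.002,-0.01,0.0,0.0,0.0],[0.7,0.044,-0.003,-0.013,0.0,0.0,0.0]]]}}

```text
clock: 4.8
position: [0.4809, 0.1243, 0.0109]
tool_rot: [3.138, 0.252, -3.046]
force: [0.8, 0.5, -0.0]
grip_width: 0.0599
finger_force: 0.0
```

```bash
python3 - <<'E'
from h import *
sync()
A=bot.grab_frame("side")[250:325,270:370,::-1]; B=bot.grab_frame("top")[165:240,190:265,::-1]
A=cv2.resize(A,None,fx=5,fy=5,interpolation=cv2.INTER_CUBIC);B=cv2.resize(B,None,fx=4,fy=5)[:, :298]
cv2.imwrite("pics/cmp2.png",np.hstack([A,B]))
q=P("side"); o=bot.observe(); R=Ro.from_euler('xyz',o['tool_rot']).as_matrix()
for loc in ([0,.03,0],[0,.03,-.009],[0,.03,-.013],[0,.03,-.03],[0,.04,-.013],[0,.04,-.03]): 
    X=o['position']+R@loc; print(loc,X.round(3),((proj(q,X)[0]-[270,250])*5).round())
E
```

```text
4.8 pos [0.4809 0.1243 0.0109] dpos [-0.0008 -0.0002  0.    ] drot 0.03 F [ 0.83  0.53 -0.03] q [-0.27  0.57 -0.2   2.28  1.28  0.2  -0.01] w 0.0599
[0, 0.03, 0] [0.478 0.154 0.011] [289. 271.]
[0, 0.03, -0.009] [0.475 0.154 0.02 ] [294. 260.]
[0, 0.03, -0.013] [0.474 0.154 0.024] [296. 255.]
[0, 0.03, -0.03] [0.47  0.153 0.04 ] [306. 234.]
[0, 0.04, -0.013] [0.473 0.164 0.024] [294. 275.]
[0, 0.04, -0.03] [0.469 0.163 0.04 ] [304. 254.]
```

View pics/cmp2.png

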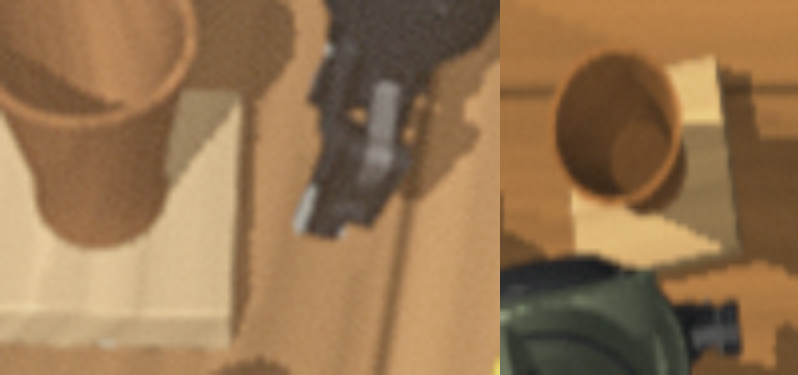

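The crop shows the fingertip ending near (320,237), clearly off the bench and about 30 mm short of the block edge at (240,230). I'll feel for the bench in small steps.

```bash
python3 - <<'E'
from h import *
plan([(pose(.487,.126,.002,9.8,13),.0035)])
plan([(pose(.489,.1265,-.006,9.8,13),.002)])
E
```

```text
[[0.7, -0.001, 0.0, 0.003, -0.001, 0.001, -0.003], [0.7, -0.002, 0.001, 0.005, -0.001, 0.002, -0.006], [0.7, -0.003, 0.001, 0.008, -0.002, 0.003, -0.009], [0.7, -0.004, 0.001, 0.01, -0.002, 0.004, -0.012]]
end [0.4871 0.1259 0.0022] [ 0.222  0.037 -0.974]
[[0.7, 0.0, 0.0, 0.002, 0.0, 0.0, 0.0], [0.7, 0.0, 0.0, 0.003, 0.0, 0.0, 0.0], [0.7, 0.0, 0.0, 0.005, 0.0, 0.0, 0.0], [0.7, 0.0, 0.0, 0.007, 0.0, 0.0, 0.0], [0.7, 0.0, 0.0, 0.008, 0.0, 0.0, 0.0]]
end [ 0.4889  0.1262 -0.0055] [ 0.222  0.037 -0.974]
```

{"api": "move_arm", "payload": {"moves": [[[0.7,-0.001,0.0,0.003,-0.001,0.001,-0.003],[0.7,-0.002,0.001,0.005,-0.001,0.002,-0.006],[0.7,-0.003,0.001,0.008,-0.002,0.003,-0.009],[0.7,-0.004,0.001,0.01,-0.002,0.004,-0.012],[0.7,-0.004,0.001,0.01,-0.002,0.004,-0.012]]]}}

```text
clock: 5.4
position: [0.4883, 0.1259, 0.0021]
tool_rot: [-3.14, 0.227, -2.969]
force: [-0.1, -0.1, -0.2]
grip_width: 0.06
finger_force: 0.0
```

{"api": "move_arm", "payload": {"moves": [[[0.7,0.0,0.0,0.002,0.0,0.0,0.0],[0.7,0.0,0.0,0.003,0.0,0.0,0.0],[0.7,0.0,0.0,0.005,0.0,0.0,0.0],[0.7,0.0,0.0,0.007,0.0,0.0,0.0],[0.7,0.0,0.0,0.008,0.0,0.0,0.0]]]}}

```text
clock: 5.9
position: [0.4894, 0.1264, -0.0057]
tool_rot: [-3.14, 0.227, -2.969]
force: [0.2, -0.6, -0.1]
grip_width: 0.0597
finger_force: 0.0
```

{"api": "move_arm", "payload": {"moves": [[[0.7,0.0,0.0,0.001,0.0,0.0,0.0],[0.7,0.0,0.0,0.002,0.0,0.0,0.0],[0.7,0.0,0.0,0.003,0.0,0.0,0.0],[0.7,0.0,0.0,0.004,0.0,0.0,0.0]]]}}

```text
clock: 6.3
position: [0.4904, 0.1264, -0.0095]
tool_rot: [-3.14, 0.227, -2.969]
force: [0.7, -0.5, 0.3]
grip_width: 0.0595
finger_force: 0.0
```

```bash
python3 - <<'E'
from h import *
sync()
# finger tip height from the side view: dark blob's lowest pixels
im=bot.grab_frame("side"); g=im.max(2)
q=P("side")
sub=(g[250:330,305:360]<75).astype(np.uint8)
n,l,s,c=cv2.connectedComponentsWithStats(sub); print(s.tolist())
ys,xs=np.nonzero(sub); 
for r in range(40,80): 
    k=xs[ys==r]
    if len(k): print(r+250,k.min()+305,k.max()+305,len(k),end="; ")
o=bot.observe();R=Ro.from_euler('xyz',o['tool_rot']).as_matrix()
for loc in ([0,.03,0],[0,.03,-.013],[0,.04,0],[0,.04,-.013],[0,.04,-.03]): print(loc,proj(q,o['position']+R@loc)[0].round(1))
E
```

```text
6.3 pos [ 0.4904  0.1264 -0.0095] dpos [ 0.0015  0.0002 -0.0039] drot 0.02 F [ 0.72 -0.52  0.25] q [-0.21  0.63 -0.25  2.24  1.27  0.21  0.1 ] w 0.0595
[[0, 0, 55, 80, 4245], [22, 0, 7, 14, 35], [32, 0, 2, 2, 3], [44, 1, 1, 1, 1], [46, 1, 1, 1, 1], [30, 2, 1, 1, 1], [33, 3, 1, 1, 1], [40, 2, 1, 1, 1], [39, 3, 4, 3, 5], [47, 3, 1, 1, 1], [50, 2, 1, 1, 1], [53, 3, 1, 1, 1], [29, 4, 1, 1, 1], [32, 5, 1, 1, 1], [50, 5, 1, 1, 1], [46, 5, 9, 11, 34], [33, 6, 3, 2, 3], [32, 9, 1, 2, 2], [34, 9, 2, 2, 2], [39, 8, 3, 2, 3], [46, 9, 3, 2, 3], [44, 10, 1, 1, 1], [28, 12, 1, 1, 1], [41, 13, 2, 2, 2], [34, 15, 2, 1, 2], [28, 16, 4, 11, 19], [43, 17, 1, 1, 1], [22, 18, 4, 8, 13], [36, 20, 1, 1, 1], [42, 20, 2, 3, 4], [40, 26, 1, 1, 1], [40, 28, 1, 2, 2], [31, 32, 1, 1, 1], [27, 39, 3, 2, 4], [27, 42, 1, 1, 1], [25, 45, 1, 1, 1]]
290 333 334 2; 292 332 332 1; 295 330 330 1; [0, 0.03, 0] [324.2 309.5]
[0, 0.03, -0.013] [325.5 306.4]
[0, 0.04, 0] [324.1 313.5]
[0, 0.04, -0.013] [325.4 310.4]
[0, 0.04, -0.03] [327.2 306.2]
```

{"api": "move_arm", "payload": {"moves": [[[0.7,0.0,0.0,0.001,0.0,0.0,0.0],[0.7,0.0,0.0,0.002,0.0,0.0,0.0],[0.7,0.0,0.0,0.003,0.0,0.0,0.0],[0.7,0.0,0.0,0.004,0.0,0.0,0.0]]]}}

```text
clock: 6.75
position: [0.4913, 0.1265, -0.0134]
tool_rot: [-3.14, 0.227, -2.969]
force: [0.3, 0.1, 1.3]
grip_width: 0.0597
finger_force: 0.0
```

```bash
python3 - <<'E'
from h import *
sync()
c=bot.grab_frame("side")[265:315,270:350,::-1]
cv2.imwrite("pics/tip.png",cv2.resize(c,None,fx=8,fy=8,interpolation=cv2.INTER_CUBIC))
E
```

```text
6.75 pos [ 0.4913  0.1265 -0.0134] dpos [ 0.0009  0.0001 -0.0039] drot 0.0 F [0.25 0.13 1.34] q [-0.21  0.64 -0.25  2.24  1.3   0.21  0.07] w 0.0597
```

View pics/tip.png

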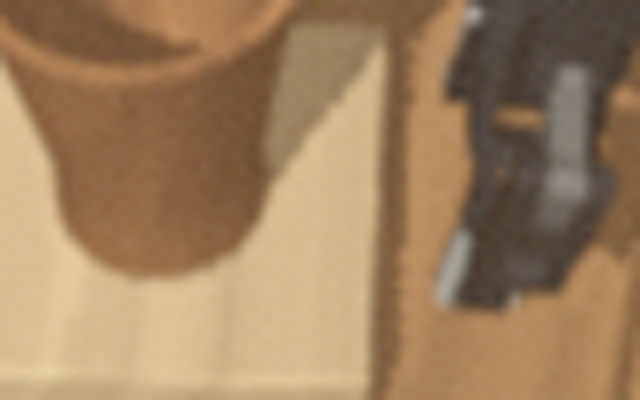

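The crop shows the fingertips at about (480,303), roughly 10 mm over the bench and about 15 mm from the block edge, so this is a good height to push. The open tips sit about 24 mm behind the TCP, and I'll push at this height.

```bash
python3 - <<'E'
from h import *
c=np.array([[.565,.140],[.655,.135]]); a=[9.8,-2.7]
w=[]
for k in (0,.25,.5,.75,1):
    off=.065-.003*k
    cc=c[0]*(1-k)+c[1]*k; f=a[0]*(1-k)+a[1]*k; t=cc-off*np.array([np.cos(np.radians(f)),np.sin(np.radians(f))])
    w.append((pose(*t,-.013+.002*k,f,13+7*k),.009))
plan(w)
E
```

```text
[[0.7, -0.005, 0.0, 0.001, 0.0, 0.0, 0.0], [0.7, -0.01, 0.001, 0.002, 0.0, 0.0, 0.0], [0.7, -0.017, 0.0, 0.003, 0.0, -0.002, 0.003], [0.7, -0.025, 0.0, 0.005, 0.001, -0.003, 0.006], [0.7, -0.032, -0.001, 0.006, 0.002, -0.005, 0.009]]
[[0.7, -0.008, 0.0, 0.002, 0.001, -0.001, 0.002], [0.7, -0.015, 0.0, 0.004, 0.001, -0.003, 0.005], [0.7, -0.022, 0.0, 0.006, 0.002, -0.005, 0.008], [0.7, -0.03, 0.0, 0.008, 0.003, -0.006, 0.011], [0.7, -0.038, -0.001, 0.01, 0.004, -0.008, 0.014]]
[[0.7, -0.007, 0.001, 0.002, 0.001, -0.002, 0.002], [0.7, -0.014, 0.002, 0.004, 0.002, -0.003, 0.005], [0.7, -0.022, 0.002, 0.006, 0.003, -0.005, 0.008], [0.7, -0.029, 0.003, 0.008, 0.004, -0.006, 0.011]]
end [ 0.5926  0.1383 -0.0108] [ 0.339 -0.019 -0.941]
```

{"api": "move_arm", "payload": {"moves": [[[0.7,-0.005,0.0,0.001,0.0,0.0,0.0],[0.7,-0.01,0.001,0.002,0.0,0.0,0.0],[0.7,-0.017,0.0,0.003,0.0,-0.002,0.003],[0.7,-0.025,0.0,0.005,0.001,-0.003,0.006],[0.7,-0.032,-0.001,0.006,0.002,-0.005,0.009]]]}}

```text
clock: 7.3
position: [0.5233, 0.1314, -0.0121]
tool_rot: [-3.141, 0.258, -3.028]
force: [-8.2, 1.6, 6.1]
grip_width: 0.0599
finger_force: 4.0
```

```bash
cat >> h.py <<'E'
def blocks(n="top",show=False):
    im=bot.grab_frame(n)[:,:,::-1]; p=P(n)
    big=cv2.resize(im,None,fx=4,fy=4,interpolation=cv2.INTER_CUBIC); hsv=cv2.cvtColor(big,cv2.COLOR_BGR2HSV)
    m=((hsv[...,0]>=16)&(hsv[...,0]<25)&(hsv[...,1]<142)&(hsv[...,1]>60)&(hsv[...,2]>90)).astype(np.uint8)*255
    m=cv2.morphologyEx(m,cv2.MORPH_OPEN,np.ones((5,5)))
    for c in cv2.findContours(m,cv2.RETR_EXTERNAL,cv2.CHAIN_APPROX_NONE)[0]:
        if cv2.contourArea(c)<2500: continue
        c=(c.reshape(-1,2)+.5)/4-.5
        W=ray(p,c,.028)[:,:2].astype(np.float32)
        if not(.38<W[:,0].mean()<.8 and -.5<W[:,1].mean()<.5): continue
        r=cv2.minAreaRect(W); print(n,c.mean(0).round(),"rect",np.round(r[0],3),np.round(r[1],3),round(r[2],1),cv2.approxPolyDP(W,.006,True).reshape(-1,2).astype(float).round(3).tolist())
E
python3 - <<'E'
from h import *
o=bot.observe(); print(o['position'],o['force'],o['qpos'].round(2))
blocks("side"); blocks("top")
E
```

```text
[ 0.52332659  0.13139408 -0.01209879] [-8.16765564  1.63343561  6.13843608] [-0.22  0.66 -0.24  2.18  1.3   0.23  0.03]
side [299. 385.] rect [0.502 0.327] [0.14  0.083] 11.6 [[0.441, 0.28], [0.471, 0.278], [0.462, 0.33], [0.494, 0.366], [0.514, 0.368], [0.539, 0.357], [0.562, 0.323], [0.561, 0.382], [0.44, 0.357]]
side [287. 296.] rect [0.573 0.154] [0.124 0.145] 9.6 [[0.525, 0.074], [0.552, 0.077], [0.547, 0.15], [0.573, 0.171], [0.596, 0.161], [0.642, 0.101], [0.627, 0.209], [0.617, 0.224], [0.546, 0.214], [0.541, 0.222], [0.536, 0.212], [0.504, 0.21], [0.509, 0.167], [0.519, 0.162], [0.515, 0.131]]
side [373. 276.] rect [0.389 0.061] [0.25  0.072] 87.8 [[0.36, -0.063], [0.365, -0.044], [0.371, -0.046], [0.37, -0.007], [0.372, -0.02], [0.387, -0.016], [0.382, 0.019], [0.396, 0.028], [0.393, 0.012], [0.408, 0.012], [0.399, 0.042], [0.412, 0.029], [0.421, 0.035], [0.414, 0.043], [0.424, 0.038], [0.423, 0.059], [0.414, 0.053], [0.414, 0.069], [0.422, 0.067], [0.417, 0.108], [0.425, 0.104], [0.426, 0.119], [0.41, 0.123], [0.426, 0.13], [0.411, 0.135], [0.405, 0.123], [0.411, 0.108], [
[... 1514 characters left out ...]
85], [0.535, 0.289], [0.539, 0.278], [0.552, 0.276], [0.545, 0.27], [0.559, 0.278]]
top [368. 200.] rect [ 0.555 -0.283] [0.356 0.04 ] 89.2 [[0.567, -0.105], [0.538, -0.112], [0.547, -0.185], [0.533, -0.452], [0.551, -0.461], [0.562, -0.458], [0.577, -0.188]]
top [240. 195.] rect [0.578 0.107] [0.126 0.063] 5.1 [[0.638, 0.127], [0.568, 0.113], [0.539, 0.135], [0.525, 0.122], [0.528, 0.081], [0.518, 0.071], [0.636, 0.087]]
top [369. 152.] rect [ 0.707 -0.29 ] [0.354 0.043] 85.7 [[0.722, -0.114], [0.71, -0.116], [0.695, -0.16], [0.686, -0.347], [0.692, -0.395], [0.682, -0.457], [0.695, -0.467], [0.713, -0.465], [0.723, -0.318], [0.705, -0.305], [0.722, -0.301], [0.726, -0.161], [0.74, -0.122]]
```

```bash
python3 - <<'E'
from h import *
sync()
c=np.array([[.574,.139],[.655,.135]]); a=[6.5,-2.7]
w=[]
for k in (.33,.67,1):
    off=.064-.001*k
    cc=c[0]*(1-k)+c[1]*k; f=a[0]*(1-k)+a[1]*k; t=cc-off*np.array([np.cos(np.radians(f)),np.sin(np.radians(f))])
    w.append((pose(*t,-.0105+.002*k,f,14.7+4*k),.009))
plan(w)
E
```

```text
7.4 pos [ 0.5238  0.1316 -0.0119] dpos [-0.0688 -0.0067 -0.0011] drot 10.67 F [-0.18 -0.34  3.99] q [-0.22  0.66 -0.24  2.18  1.3   0.23  0.03] w 0.0601
[[0.7, -0.007, 0.0, 0.001, 0.001, -0.002, 0.004], [0.7, -0.014, 0.001, 0.001, 0.002, -0.003, 0.008], [0.7, -0.02, 0.0, 0.003, 0.003, -0.004, 0.01], [0.7, -0.027, 0.0, 0.005, 0.003, -0.005, 0.012], [0.7, -0.034, 0.0, 0.006, 0.004, -0.006, 0.014]]
[[0.7, -0.007, 0.0, 0.002, 0.001, -0.001, 0.003], [0.7, -0.013, 0.001, 0.004, 0.001, -0.002, 0.005], [0.7, -0.02, 0.001, 0.006, 0.002, -0.003, 0.007], [0.7, -0.026, 0.001, 0.008, 0.003, -0.004, 0.009], [0.7, -0.033, 0.002, 0.009, 0.003, -0.005, 0.011]]
end [ 0.5921  0.1383 -0.008 ] [ 0.322 -0.013 -0.947]
```

{"api": "move_arm", "payload": {"moves": [[[0.7,-0.007,0.0,0.0,0.001,-0.002,0.004],[0.7,-0.014,0.001,0.001,0.002,-0.003,0.008],[0.7,-0.02,0.0,0.003,0.003,-0.004,0.01],[0.7,-0.027,0.0,0.005,0.003,-0.005,0.012],[0.7,-0.034,0.0,0.006,0.004,-0.006,0.014]]]}}

```text
clock: 7.9
position: [0.5567, 0.1357, -0.0091]
tool_rot: [-3.141, 0.295, -3.118]
force: [-7.4, 0.7, 6.5]
grip_width: 0.06
finger_force: 4.3
```

{"api": "move_arm", "payload": {"moves": [[[0.7,-0.007,0.0,0.002,0.001,-0.001,0.003],[0.7,-0.013,0.001,0.004,0.001,-0.002,0.005],[0.7,-0.02,0.001,0.006,0.002,-0.003,0.007],[0.7,-0.026,0.001,0.008,0.003,-0.004,0.009],[0.7,-0.033,0.002,0.009,0.003,-0.005,0.011]]]}}

```text
clock: 8.4
position: [0.5911, 0.1385, -0.0082]
tool_rot: [3.139, 0.327, 3.092]
force: [-5.1, -0.3, 3.5]
grip_width: 0.0598
finger_force: 2.3
```

```bash
sed -i 's/if not(.38<W\[:,0\].mean()<.8 and -.5</if not(.45<W[:,0].mean()<.8 and 0</' h.py; python3 - <<'E'
from h import *
sync(); blocks("side"); blocks("top")
p,R=start()
plan([((np.array([.560,.139,-.004]),R),.02),((np.array([.545,.139,.16]),R),.045)])
E
```

```text
8.4 pos [ 0.5911  0.1385 -0.0082] dpos [-0.0011  0.0002 -0.0002] drot 0.09 F [-5.13 -0.34  3.47] q [-0.26  0.7  -0.2   2.07  1.27  0.28 -0.09] w 0.0598
side [299. 385.] rect [0.502 0.328] [0.139 0.082] 11.6 [[0.441, 0.28], [0.473, 0.28], [0.46, 0.322], [0.472, 0.349], [0.493, 0.366], [0.513, 0.368], [0.537, 0.358], [0.562, 0.324], [0.562, 0.381], [0.439, 0.357]]
side [260. 293.] rect [0.633 0.153] [0.13  0.145] 5.0 [[0.595, 0.081], [0.615, 0.08], [0.602, 0.144], [0.625, 0.168], [0.649, 0.162], [0.685, 0.115], [0.7, 0.124], [0.691, 0.14], [0.694, 0.197], [0.662, 0.227], [0.664, 0.215], [0.565, 0.218], [0.567, 0.173], [0.59, 0.168]]
top [235. 180.] rect [0.629 0.138] [0.126 0.127] 87.2 [[0.625, 0.201], [0.618, 0.201], [0.608, 0.167], [0.586, 0.137], [0.582, 0.09], [0.562, 0.078], [0.688, 0.078], [0.689, 0.121], [0.63, 0.112], [0.604, 0.131]]
[[0.7, 0.014, 0.0, -0.007, 0.0, 0.0, 0.0], [0.7, 0.028, -0.001, -0.014, 0.0, 0.0, 0.0], [0.7, 0.018, -0.001, -0.054, 0.0, 0.0, 0.0], [0.7, 0.009, -0.001, -0.094, 0.0, 0.0, 0.0], [0.7, -0.001, -0.001, -0.134, 0.0, 0.0, 0.0]]
[[0.7, -0.009, 0.0, -0.04, 0.0, 0.0, 0.0]]
end [0.5447 0.1393 0.1598] [ 0.321 -0.013 -0.947]
```

```bash
python3 - <<'E'
from h import *
A=bot.grab_frame("side")[225:325,220:340,::-1]; B=bot.grab_frame("top")[150:230,195:255,::-1]
A=cv2.resize(A,(480,400),interpolation=cv2.INTER_CUBIC);B=cv2.resize(B,(300,400),interpolation=cv2.INTER_CUBIC)
W=bot.grab_frame("wrist")[:,:,::-1]; W=cv2.resize(W[100:400],(427,200))
out=np.zeros((600,780,3),np.uint8); out[:400,:480]=A; out[:400,480:]=B; out[400:,:427]=W; cv2.imwrite("pics/c3.png",out)
q=P("side"); o=bot.observe();R=Ro.from_euler('xyz',o['tool_rot']).as_matrix()
for loc in ([0,0,0],[0,.03,0],[0,.037,-.013],[0,.037,-.03]): 
    X=o['position']+R@loc; print(loc,X.round(3),((proj(q,X)[0]-[220,225])*4).round())
E
```

```text
[0, 0, 0] [ 0.592  0.138 -0.008] [243. 278.]
[0, 0.03, 0] [ 0.593  0.168 -0.008] [225. 322.]
[0, 0.037, -0.013] [0.589 0.175 0.004] [227. 322.]
[0, 0.037, -0.03] [0.584 0.175 0.021] [233. 307.]
```

View pics/c3.png

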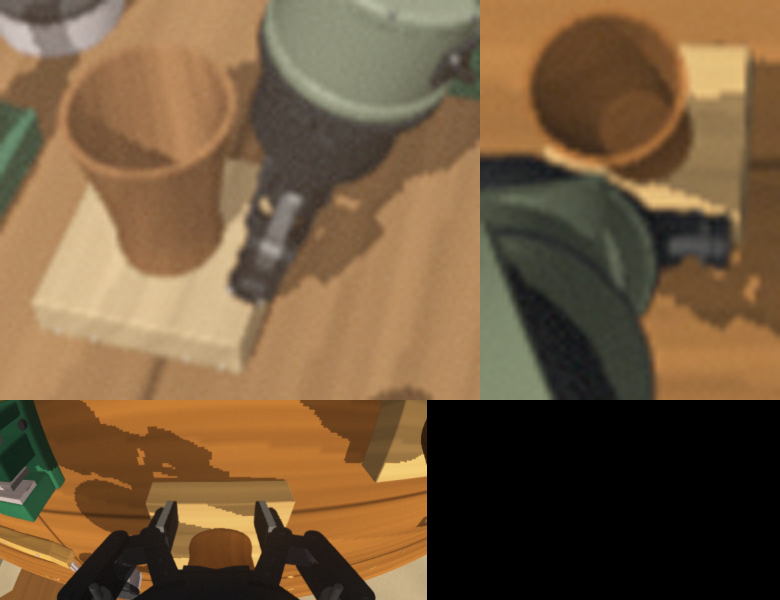

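The composite shows the fingertips resting on the block's top edge at about (245,292), so the carrier was dragged along at about 5 N with the beaker untouched. It now stands at about x = 0.629, square to the bay. I'll back off and work out where the tips really are from these views.

```bash
python3 - <<'E'
from h import *
q=P("side"); p=P("top")
X=ray(q,[[282,298.5],[278,298],[286.5,299]],.028); print("tip world",X.round(4))
o=bot.observe(); R=Ro.from_euler('xyz',o['tool_rot']).as_matrix(); print("in tool",((X-o['position'])@R).round(4))
# earlier view: cmd pose at tip.png
R2=Ro.from_euler('xyz',[-3.14,.227,-2.969]).as_matrix(); t2=np.array([.4913,.1265,-.0134])
for z in (0.0,.008,.016,.024): Y=ray(q,[[329.5,303]],z); print(z,((Y-t2)@R2).round(4))
# top view finger(-y): px crop c3 (720-735,240)
U=np.array([[480+225,222],[480+225,262],[480+255,240]])
print("top finger", ray(p,(U-[480,0])/5+[195,150],.035).round(3), ((ray(p,(U-[480,0])/5+[195,150],.035)-o['position'])@R).round(3))
sync(); P0,R0=start()
plan([((P0+[-.012,0,.006],R0),.007),((np.array([.537,.139,.004]),R0),.018)])
E
```

```text
tip world [[0.5765 0.1704 0.028 ]
 [0.5855 0.1709 0.028 ]
 [0.5665 0.1697 0.028 ]]
in tool [[ 0.0044  0.0316 -0.0394]
 [-0.004   0.0325 -0.0366]
 [ 0.0139  0.0304 -0.0426]]
0.0 [[ 0.0092  0.0191 -0.0159]]
0.008 [[ 0.0075  0.0243 -0.0237]]
0.016 [[ 0.0057  0.0295 -0.0315]]
0.024 [[ 0.0039  0.0347 -0.0393]]
top finger [[0.575 0.1   0.035]
 [0.55  0.099 0.035]
 [0.564 0.081 0.035]] [[ 0.    -0.039 -0.046]
 [ 0.024 -0.041 -0.054]
 [ 0.01  -0.058 -0.049]]
8.65 pos [ 0.5919  0.1382 -0.008 ] dpos [ 0.0472 -0.0012 -0.1678] drot 0.06 F [0.35 1.83 2.51] q [-0.26  0.7  -0.2   2.07  1.27  0.28 -0.09] w 0.0597
[[0.7, 0.005, 0.0, -0.005, 0.0, 0.0, 0.0], [0.7, 0.009, -0.001, -0.01, 0.0, 0.0, 0.0], [0.7, 0.022, -0.001, -0.016, 0.0, 0.0, 0.0], [0.7, 0.035, -0.001, -0.023, 0.0, 0.0, 0.0], [0.7, 0.048, -0.002, -0.029, 0.0, 0.0, 0.0]]
end [0.5371 0.1388 0.004 ] [ 0.322 -0.013 -0.947]
```

{"api": "move_arm", "payload": {"moves": [[[0.7,0.005,0.0,-0.005,0.0,0.0,0.0],[0.7,0.009,-0.001,-0.01,0.0,0.0,0.0],[0.7,0.022,-0.001,-0.016,0.0,0.0,0.0],[0.7,0.035,-0.001,-0.023,0.0,0.0,0.0],[0.7,0.048,-0.002,-0.029,0.0,0.0,0.0]]]}}

```text
clock: 9.15
position: [0.5359, 0.1384, 0.0043]
tool_rot: [3.139, 0.327, 3.092]
force: [0.6, 1.0, -0.8]
grip_width: 0.0599
finger_force: 0.0
```

```bash
python3 - <<'E'
from h import *
sync(); blocks("side")
plan([(pose(.540,.140,-.022,-2.7,19),.009),(pose(.543,.140,-.027,-2.7,19),.003)])
E
```

```text
9.15 pos [0.5359 0.1384 0.0043] dpos [-0.0012 -0.0004  0.0003] drot 0.03 F [ 0.61  1.05 -0.76] q [-0.33  0.63 -0.17  2.2   1.47  0.25 -0.36] w 0.0599
side [299. 385.] rect [0.502 0.328] [0.139 0.082] 11.6 [[0.442, 0.279], [0.473, 0.28], [0.461, 0.322], [0.474, 0.353], [0.494, 0.366], [0.534, 0.359], [0.563, 0.323], [0.562, 0.382], [0.44, 0.357]]
side [263. 292.] rect [0.629 0.149] [0.14  0.133] 89.0 [[0.571, 0.08], [0.618, 0.081], [0.602, 0.139], [0.619, 0.165], [0.65, 0.162], [0.694, 0.113], [0.695, 0.203], [0.676, 0.217], [0.567, 0.218], [0.562, 0.11]]
[[0.7, 0.002, 0.001, 0.009, 0.0, 0.0, 0.0], [0.7, 0.003, 0.001, 0.017, 0.0, 0.0, 0.0], [0.7, 0.005, 0.002, 0.026, 0.0, -0.001, 0.0], [0.7, 0.004, 0.002, 0.029, 0.0, -0.001, 0.0], [0.7, 0.003, 0.002, 0.032, 0.0, -0.001, 0.0]]
end [ 0.5434  0.1401 -0.0269] [ 0.327 -0.014 -0.945]
```

{"api": "move_arm", "payload": {"moves": [[[0.7,0.002,0.001,0.009,0.0,0.0,0.0],[0.7,0.003,0.001,0.017,0.0,0.0,0.0],[0.7,0.005,0.002,0.026,0.0,-0.001,0.0],[0.7,0.004,0.002,0.029,0.0,-0.001,0.0],[0.7,0.003,0.002,0.032,0.0,-0.001,0.0]]]}}

```text
clock: 9.7
position: [0.5445, 0.1399, -0.0273]
tool_rot: [3.139, 0.333, 3.092]
force: [0.3, -0.8, 0.2]
grip_width: 0.0594
finger_force: 0.0
```

```bash
python3 - <<'E'
from h import *
sync()
plan([(pose(.599,.1385,-.026,-2.7,20),.007)])
E
```

```text
9.7 pos [ 0.5445  0.1399 -0.0273] dpos [ 0.0011 -0.0001 -0.0004] drot 0.03 F [ 0.32 -0.83  0.24] q [-0.3   0.71 -0.2   2.18  1.71  0.29 -0.59] w 0.0594
[[0.7, -0.006, 0.0, 0.002, 0.0, 0.0, 0.0], [0.7, -0.013, 0.0, 0.004, 0.0, -0.001, 0.0], [0.7, -0.019, 0.0, 0.006, 0.0, -0.001, 0.0], [0.7, -0.026, 0.001, 0.008, 0.0, -0.001, 0.0], [0.7, -0.032, 0.001, 0.01, 0.0, -0.002, 0.0]]
[[0.7, -0.007, 0.0, 0.003, 0.0, 0.0, 0.0], [0.7, -0.013, 0.0, 0.005, 0.0, 0.0, 0.0], [0.7, -0.02, 0.0, 0.007, 0.0, 0.0, 0.0]]
end [ 0.5992  0.1383 -0.0261] [ 0.339 -0.014 -0.941]
```

{"api": "move_arm", "payload": {"moves": [[[0.7,-0.006,0.0,0.002,0.0,0.0,0.0],[0.7,-0.013,0.0,0.004,0.0,-0.001,0.0],[0.7,-0.019,0.0,0.006,0.0,-0.001,0.0],[0.7,-0.026,0.001,0.008,0.0,-0.001,0.0],[0.7,-0.032,0.001,0.01,0.0,-0.002,0.0]]]}}

```text
clock: 10.2
position: [0.5788, 0.1398, -0.0258]
tool_rot: [3.138, 0.347, 3.092]
force: [-3.4, 1.2, 1.7]
grip_width: 0.0597
finger_force: 2.0
```

{"api": "move_arm", "payload": {"moves": [[[0.7,-0.007,0.0,0.003,0.0,0.0,0.0],[0.7,-0.013,0.0,0.005,0.0,0.0,0.0],[0.7,-0.02,0.0,0.007,0.0,0.0,0.0]]]}}

```text
clock: 10.5
position: [0.5991, 0.1385, -0.0261]
tool_rot: [3.139, 0.346, 3.092]
force: [-2.6, 0.6, -0.9]
grip_width: 0.0594
finger_force: 1.1
```

```bash
python3 - <<'E'
from h import *
sync(); blocks("side"); blocks("top")
E
```

```text
10.5 pos [ 0.5991  0.1385 -0.0261] dpos [-0.0002  0.0003 -0.    ] drot 0.03 F [-2.59  0.63 -0.86] q [-0.32  0.74 -0.12  2.07  1.47  0.23 -0.3 ] w 0.0594
side [299. 385.] rect [0.502 0.327] [0.14  0.083] 11.6 [[0.442, 0.28], [0.472, 0.28], [0.46, 0.303], [0.461, 0.326], [0.492, 0.365], [0.533, 0.36], [0.562, 0.325], [0.563, 0.382], [0.44, 0.357]]
side [252. 290.] rect [0.655 0.148] [0.138 0.135] 89.6 [[0.6, 0.079], [0.64, 0.08], [0.624, 0.138], [0.64, 0.164], [0.668, 0.162], [0.713, 0.117], [0.715, 0.178], [0.722, 0.182], [0.716, 0.206], [0.589, 0.217], [0.591, 0.096]]
top [234. 174.] rect [0.653 0.135] [0.127 0.127] 85.9 [[0.648, 0.2], [0.614, 0.197], [0.614, 0.176], [0.591, 0.134], [0.586, 0.079], [0.708, 0.074], [0.714, 0.117], [0.652, 0.11], [0.627, 0.125]]
```

The beaker carrier now stands at about (0.655, 0.138), square to the bay. Next I go over to its +y face.

```bash
python3 - <<'E'
from h import *
P0,R0=start()
plan([((np.array([.555,.140,-.022]),R0),.022),((np.array([.545,.145,.170]),R0),.045),(pose(.66,.225,.17,-92.7,24),.04)])
E
```

```text
[[0.7, 0.013, 0.0, -0.006, 0.0, 0.0, 0.0], [0.7, 0.027, 0.0, -0.013, 0.0, 0.0, 0.0], [0.7, 0.04, -0.001, -0.019, 0.0, 0.0, 0.0], [0.7, 0.029, 0.0, -0.056, 0.0, 0.0, 0.0], [0.7, 0.018, 0.001, -0.092, 0.0, 0.0, 0.0]]
[[0.7, -0.011, 0.001, -0.037, 0.0, 0.0, 0.0], [0.7, -0.022, 0.002, -0.074, 0.0, 0.0, 0.0], [0.7, -0.033, 0.003, -0.111, 0.0, 0.0, 0.0], [0.7, -0.041, 0.01, -0.108, 0.007, -0.001, 0.018], [0.7, -0.049, 0.016, -0.105, 0.014, -0.001, 0.036]]
[[0.7, -0.007, 0.009, 0.002, 0.008, -0.001, 0.018], [0.7, -0.013, 0.017, 0.004, 0.015, -0.002, 0.035], [0.7, -0.019, 0.026, 0.007, 0.022, -0.003, 0.053], [0.7, -0.026, 0.034, 0.009, 0.029, -0.004, 0.071], [0.7, -0.032, 0.043, 0.011, 0.036, -0.004, 0.089]]
[[0.7, -0.001, 0.011, 0.001, 0.007, -0.001, 0.018], [0.7, -0.002, 0.021, 0.001, 0.014, -0.002, 0.036], [0.7, -0.002, 0.032, 0.001, 0.022, -0.002, 0.053], [0.7, -0.003, 0.043, 0.001, 0.029, -0.003, 0.071], [0.7, -0.004, 0.054, 0.001, 0.036, -0.004, 0.089]]
[[0.7, 0.005, 0.009, -0.002, 0.007, -0.001, 0.018]]
end [0.6602 0.225  0.17  ] [-0.018 -0.408 -0.913]
```

{"api": "move_arm", "payload": {"moves": [[[0.7,0.013,0.0,-0.006,0.0,0.0,0.0],[0.7,0.027,0.0,-0.013,0.0,0.0,0.0],[0.7,0.04,-0.001,-0.019,0.0,0.0,0.0],[0.7,0.029,0.0,-0.056,0.0,0.0,0.0],[0.7,0.018,0.001,-0.092,0.0,0.0,0.0]]]}}

```text
clock: 11.1
position: [0.553, 0.1379, 0.0259]
tool_rot: [-3.135, 0.347, 3.093]
force: [0.3, -1.0, 0.8]
grip_width: 0.0596
finger_force: 0.0
```

{"api": "move_arm", "payload": {"moves": [[[0.7,-0.011,0.001,-0.037,0.0,0.0,0.0],[0.7,-0.022,0.002,-0.074,0.0,0.0,0.0],[0.7,-0.033,0.003,-0.111,0.0,0.0,0.0],[0.7,-0.041,0.01,-0.108,0.007,-0.001,0.018],[0.7,-0.049,0.016,-0.105,0.014,-0.001,0.036]]]}}

```text
clock: 11.6
position: [0.566, 0.1524, 0.1431]
tool_rot: [-3.132, 0.36, 2.844]
force: [0.3, -0.6, -0.1]
grip_width: 0.0597
finger_force: 0.0
```

{"api": "move_arm", "payload": {"moves": [[[0.7,-0.007,0.009,0.002,0.008,-0.001,0.018],[0.7,-0.013,0.017,0.004,0.015,-0.002,0.035],[0.7,-0.019,0.026,0.007,0.022,-0.003,0.053],[0.7,-0.026,0.034,0.009,0.029,-0.004,0.071],[0.7,-0.032,0.043,0.011,0.036,-0.004,0.089]]]}}

```text
clock: 12.1
position: [0.6099, 0.1856, 0.1418]
tool_rot: [-3.124, 0.393, 2.247]
force: [-0.0, -0.0, 0.0]
grip_width: 0.0598
finger_force: 0.0
```

{"api": "move_arm", "payload": {"moves": [[[0.7,-0.001,0.011,0.001,0.007,-0.001,0.018],[0.7,-0.002,0.021,0.001,0.014,-0.002,0.036],[0.7,-0.002,0.032,0.001,0.022,-0.002,0.053],[0.7,-0.003,0.043,0.001,0.029,-0.003,0.071],[0.7,-0.004,0.054,0.001,0.036,-0.004,0.089]]]}}

```text
clock: 12.6
position: [0.6548, 0.216, 0.1413]
tool_rot: [-3.14, 0.425, 1.637]
force: [-0.3, 0.9, -0.2]
grip_width: 0.0595
finger_force: 0.0
```

```bash
python3 - <<'E'
from h import *
sync(); blocks("side")
plan([(pose(.660,.228,.16,-92.7,24),.04),(pose(.659,.226,-.015,-92.7,24),.04)])
E
```

```text
12.6 pos [0.6548 0.216  0.1413] dpos [-0.0055 -0.0091 -0.0286] drot 6.49 F [-0.28  0.89 -0.19] q [-0.55  0.8  -0.08  1.31  0.44  1.29 -0.73] w 0.0595
side [299. 385.] rect [0.502 0.328] [0.139 0.081] 11.6 [[0.442, 0.279], [0.472, 0.281], [0.461, 0.324], [0.474, 0.352], [0.492, 0.365], [0.533, 0.36], [0.562, 0.324], [0.561, 0.382], [0.439, 0.357]]
side [252. 292.] rect [0.652 0.153] [0.155 0.135] 85.2 [[0.592, 0.082], [0.641, 0.079], [0.626, 0.134], [0.642, 0.163], [0.668, 0.163], [0.697, 0.131], [0.714, 0.135], [0.719, 0.205], [0.673, 0.213], [0.657, 0.23], [0.665, 0.216], [0.591, 0.217], [0.582, 0.12]]
[[0.7, 0.003, 0.006, -0.022, 0.007, 0.001, 0.016], [0.7, 0.017, 0.006, 0.01, 0.007, 0.001, 0.016], [0.7, 0.031, 0.006, 0.042, 0.007, 0.001, 0.016], [0.7, 0.045, 0.005, 0.074, 0.007, 0.001, 0.016], [0.7, 0.059, 0.005, 0.106, 0.007, 0.001, 0.016]]
[[0.7, 0.014, 0.0, 0.032, 0.0, 0.0, 0.0]]
end [ 0.6589  0.226  -0.0145] [-0.018 -0.406 -0.913]
```

{"api": "move_arm", "payload": {"moves": [[[0.7,0.003,0.006,-0.022,0.007,0.001,0.016],[0.7,0.017,0.006,0.01,0.007,0.001,0.016],[0.7,0.031,0.006,0.042,0.007,0.001,0.016],[0.7,0.045,0.005,0.074,0.007,0.001,0.016],[0.7,0.059,0.005,0.106,0.007,0.001,0.016]]]}}

```text
clock: 13.15
position: [0.6583, 0.2259, 0.0192]
tool_rot: [-3.141, 0.418, 1.532]
force: [1.0, 0.5, -0.5]
grip_width: 0.0599
finger_force: 0.0
```

{"api": "move_arm", "payload": {"moves": [[[0.7,0.007,0.0,0.016,0.0,0.0,0.0],[0.7,0.014,0.0,0.032,0.0,0.0,0.0],[0.7,0.014,0.0,0.032,0.0,0.0,0.0]]]}}

```text
clock: 13.45
position: [0.6576, 0.226, -0.0162]
tool_rot: [-3.138, 0.418, 1.533]
force: [-0.4, 0.3, -0.4]
grip_width: 0.0601
finger_force: 0.0
```

```bash
python3 - <<'E'
from h import *
sync()
L=lambda y:.633+.0465*(y+.3)
plan([(pose(L(.215),.215,-.0255,-92.7,24),.006),(pose(L(.175),.175,-.0255,-92.7,24),.010),(pose(L(.055),.055,-.0255,-92.7,24),.012)])
E
```

```text
13.45 pos [ 0.6576  0.226  -0.0162] dpos [-0.0013 -0.0001 -0.0017] drot 0.35 F [-0.4   0.34 -0.4 ] q [-0.56  1.01 -0.06  1.3   0.42  1.13 -0.87] w 0.0601
[[0.7, -0.002, 0.0, 0.004, 0.0, 0.0, 0.0], [0.7, -0.004, 0.0, 0.009, 0.0, 0.0, 0.001], [0.7, -0.006, 0.0, 0.013, 0.0, 0.0, 0.001], [0.7, -0.014, 0.0, 0.016, 0.0, 0.0, 0.001], [0.7, -0.021, 0.0, 0.02, 0.0, 0.0, 0.001]]
[[0.7, -0.007, 0.0, 0.003, 0.0, 0.0, 0.0], [0.7, -0.015, 0.0, 0.006, 0.0, 0.0, 0.0], [0.7, -0.022, 0.0, 0.009, 0.0, 0.0, 0.0], [0.7, -0.032, 0.0, 0.014, 0.0, 0.0, 0.0], [0.7, -0.042, 0.0, 0.018, 0.0, 0.0, 0.0]]
[[0.7, -0.01, 0.0, 0.005, 0.0, 0.0, 0.0], [0.7, -0.02, 0.0, 0.009, 0.0, 0.0, 0.0], [0.7, -0.03, 0.0, 0.013, 0.0, 0.0, 0.0], [0.7, -0.04, 0.0, 0.018, 0.0, 0.0, 0.0], [0.7, -0.05, -0.001, 0.022, 0.0, 0.0, 0.0]]
[[0.7, -0.01, 0.0, 0.005, 0.0, 0.0, 0.0], [0.7, -0.02, 0.0, 0.009, 0.0, 0.0, 0.0], [0.7, -0.03, 0.0, 0.014, 0.0, 0.0, 0.0], [0.7, -0.04, 0.0, 0.018, 0.0, 0.0, 0.0]]
end [ 0.6491  0.0547 -0.0253] [-0.019 -0.406 -0.914]
```

{"api": "move_arm", "payload": {"moves": [[[0.7,-0.002,0.0,0.004,0.0,0.0,0.0],[0.7,-0.004,0.0,0.009,0.0,0.0,0.001],[0.7,-0.006,0.0,0.013,0.0,0.0,0.001],[0.7,-0.014,0.0,0.016,0.0,0.0,0.001],[0.7,-0.021,0.0,0.02,0.0,0.0,0.001]]]}}

```text
clock: 13.95
position: [0.6575, 0.1984, -0.0239]
tool_rot: [3.141, 0.417, 1.526]
force: [0.3, -0.4, 0.7]
grip_width: 0.0602
finger_force: 0.0
```

{"api": "move_arm", "payload": {"moves": [[[0.7,-0.007,0.0,0.003,0.0,0.0,0.0],[0.7,-0.015,0.0,0.006,0.0,0.0,0.0],[0.7,-0.022,0.0,0.009,0.0,0.0,0.0],[0.7,-0.032,0.0,0.014,0.0,0.0,0.0],[0.7,-0.042,0.0,0.018,0.0,0.0,0.0]]]}}

```text
clock: 14.45
position: [0.6554, 0.1536, -0.0236]
tool_rot: [3.141, 0.416, 1.526]
force: [0.9, 0.8, -1.2]
grip_width: 0.0597
finger_force: 1.1
```

```bash
python3 - <<'E'
from h import *
st(); blocks("top"); blocks("side")
E
```

```text
14.45 pos [ 0.6554  0.1536 -0.0236] dpos [0.0063 0.0989 0.0016] drot 0.2 F [ 0.87  0.8  -1.17] q [-0.48  0.97 -0.04  1.42  0.46  1.03 -0.85] w 0.0597
top [177. 213.] rect [0.521 0.282] [0.105 0.046] 25.3 [[0.56, 0.322], [0.498, 0.296], [0.468, 0.27], [0.553, 0.272], [0.561, 0.281]]
top [245. 176.] rect [0.649 0.099] [0.126 0.129] 87.9 [[0.71, 0.04], [0.711, 0.076], [0.652, 0.072], [0.627, 0.087], [0.626, 0.111], [0.651, 0.159], [0.594, 0.162], [0.585, 0.128], [0.588, 0.038]]
side [299. 385.] rect [0.502 0.327] [0.139 0.083] 11.6 [[0.442, 0.279], [0.473, 0.28], [0.461, 0.326], [0.474, 0.353], [0.494, 0.366], [0.518, 0.367], [0.539, 0.357], [0.562, 0.323], [0.562, 0.382], [0.44, 0.357]]
side [273. 274.] rect [0.625 0.108] [0.14  0.083] 87.1 [[0.639, 0.039], [0.624, 0.104], [0.636, 0.123], [0.667, 0.124], [0.66, 0.139], [0.633, 0.152], [0.615, 0.144], [0.602, 0.161], [0.604, 0.176], [0.593, 0.179], [0.583, 0.055], [0.593, 0.041]]
```

{"api": "move_arm", "payload": {"moves": [[[0.7,-0.01,0.0,0.005,0.0,0.0,0.0],[0.7,-0.02,0.0,0.009,0.0,0.0,0.0],[0.7,-0.03,0.0,0.013,0.0,0.0,0.0],[0.7,-0.04,0.0,0.018,0.0,0.0,0.0],[0.7,-0.05,-0.001,0.022,0.0,0.0,0.0]]]}}

```text
clock: 15.05
position: [0.6519, 0.0986, -0.0237]
tool_rot: [3.141, 0.416, 1.526]
force: [0.9, 3.3, -1.2]
grip_width: 0.0597
finger_force: 1.1
```

{"api": "move_arm", "payload": {"moves": [[[0.7,-0.01,0.0,0.005,0.0,0.0,0.0],[0.7,-0.02,0.0,0.009,0.0,0.0,0.0],[0.7,-0.03,0.0,0.014,0.0,0.0,0.0],[0.7,-0.04,0.0,0.018,0.0,0.0,0.0]]]}}

```text
clock: 15.45
position: [0.6498, 0.0545, -0.024]
tool_rot: [3.141, 0.417, 1.526]
force: [0.9, 2.2, -2.1]
grip_width: 0.06
finger_force: 1.2
```

```bash
python3 - <<'E'
from h import *
sync(); blocks("top")
L=lambda y:.633+.0465*(y+.3)
plan([(pose(L(-.05),-.05,-.0245,-92.7,24),.011),(pose(L(-.22),-.22,-.0245,-92.7,24),.0114)])
E
```

```text
15.45 pos [ 0.6498  0.0545 -0.024 ] dpos [ 0.0007 -0.0002  0.0012] drot 0.14 F [ 0.94  2.22 -2.14] q [-0.37  0.93 -0.02  1.55  0.5   0.91 -0.79] w 0.06
[[0.7, -0.01, 0.0, 0.004, 0.0, 0.0, 0.0], [0.7, -0.019, 0.0, 0.009, 0.0, 0.0, 0.0], [0.7, -0.029, 0.0, 0.013, 0.0, 0.0, 0.0], [0.7, -0.038, 0.0, 0.017, 0.0, 0.0, 0.0], [0.7, -0.048, 0.0, 0.021, 0.0, 0.0, 0.0]]
[[0.7, -0.009, 0.0, 0.005, 0.0, 0.0, 0.0], [0.7, -0.019, 0.0, 0.009, 0.0, 0.0, 0.0], [0.7, -0.028, 0.0, 0.013, 0.0, 0.0, 0.0], [0.7, -0.038, 0.0, 0.017, 0.0, 0.0, 0.0], [0.7, -0.047, -0.001, 0.022, 0.0, 0.0, 0.0]]
[[0.7, -0.011, 0.0, 0.004, 0.0, 0.0, 0.0], [0.7, -0.021, 0.0, 0.009, 0.0, 0.0, 0.0], [0.7, -0.032, 0.0, 0.014, 0.0, 0.0, 0.0], [0.7, -0.042, 0.0, 0.018, 0.0, 0.0, 0.0], [0.7, -0.052, 0.0, 0.023, 0.0, 0.0, 0.0]]
[[0.7, -0.011, 0.0, 0.004, 0.0, 0.0, 0.0], [0.7, -0.021, 0.0, 0.009, 0.0, 0.0, 0.0], [0.7, -0.031, 0.0, 0.013, 0.0, 0.0, 0.0], [0.7, -0.042, 0.0, 0.018, 0.0, 0.0, 0.0], [0.7, -0.052, 0.0, 0.023, 0.0, 0.0, 0.0]]
[[0.7, -0.011, 0.0, 0.004, 0.0, 0.0, 0.0], [0.7, -0.021, 0.0, 0.009, 0.0, 0.0, 0.0], [0.7, -0.031, 0.0, 0.013, 0.0, 0.0, 0.0], [0.7, -0.042, 0.0, 0.018, 0.0, 0.0, 0.0], [0.7, -0.052, 0.0, 0.023, 0.0, 0.0, 0.0]]
end [ 0.6366 -0.22   -0.0249] [-0.018 -0.404 -0.914]
```

{"api": "move_arm", "payload": {"moves": [[[0.7,-0.01,0.0,0.004,0.0,0.0,0.0],[0.7,-0.019,0.0,0.009,0.0,0.0,0.0],[0.7,-0.029,0.0,0.013,0.0,0.0,0.0],[0.7,-0.038,0.0,0.017,0.0,0.0,0.0],[0.7,-0.048,0.0,0.021,0.0,0.0,0.0]]]}}

```text
clock: 16.0
position: [0.6472, 0.0021, -0.024]
tool_rot: [-3.141, 0.417, 1.526]
force: [0.2, 1.2, -1.4]
grip_width: 0.0598
finger_force: 1.1
```

```bash
sed -i 's/.mean()<.8 and 0</.mean()<.8 and -.4</' h.py; python3 - <<'E'
from h import *
st(); blocks("top")
E
```

```text
16.0 pos [ 0.6472  0.0021 -0.024 ] dpos [0.0105 0.2221 0.0009] drot 0.05 F [ 0.24  1.17 -1.43] q [-0.31  0.91 -0.    1.6   0.53  0.86 -0.75] w 0.0598
top [367. 200.] rect [ 0.555 -0.282] [0.357 0.041] 89.5 [[0.565, -0.103], [0.536, -0.111], [0.548, -0.155], [0.533, -0.453], [0.547, -0.46], [0.562, -0.458], [0.577, -0.142]]
top [293. 177.] rect [ 0.642 -0.05 ] [0.124 0.128] 87.4 [[0.703, -0.112], [0.702, -0.09], [0.67, -0.094], [0.619, -0.064], [0.623, -0.033], [0.669, 0.009], [0.603, 0.013], [0.581, 0.006], [0.578, -0.108]]
top [369. 152.] rect [ 0.706 -0.29 ] [0.354 0.043] 85.6 [[0.724, -0.114], [0.709, -0.117], [0.695, -0.159], [0.685, -0.373], [0.692, -0.387], [0.682, -0.439], [0.689, -0.466], [0.714, -0.463], [0.722, -0.317], [0.705, -0.306], [0.723, -0.3], [0.726, -0.161], [0.74, -0.127]]
```

{"api": "move_arm", "payload": {"moves": [[[0.7,-0.009,0.0,0.005,0.0,0.0,0.0],[0.7,-0.019,0.0,0.009,0.0,0.0,0.0],[0.7,-0.028,0.0,0.013,0.0,0.0,0.0],[0.7,-0.038,0.0,0.017,0.0,0.0,0.0],[0.7,-0.047,-0.001,0.022,0.0,0.0,0.0]]]}}

```text
clock: 16.55
position: [0.6444, -0.0495, -0.0247]
tool_rot: [3.14, 0.416, 1.526]
force: [1.1, 5.8, 5.9]
grip_width: 0.0597
finger_force: 3.5
```

{"api": "move_arm", "payload": {"moves": [[[0.7,-0.011,0.0,0.004,0.0,0.0,0.0],[0.7,-0.021,0.0,0.009,0.0,0.0,0.0],[0.7,-0.032,0.0,0.014,0.0,0.0,0.0],[0.7,-0.042,0.0,0.018,0.0,0.0,0.0],[0.7,-0.052,0.0,0.023,0.0,0.0,0.0]]]}}

```text
clock: 17.05
position: [0.6417, -0.1063, -0.0247]
tool_rot: [3.141, 0.417, 1.526]
force: [0.6, 6.7, 4.7]
grip_width: 0.0598
finger_force: 3.5
```

```bash
python3 - <<'E'
from h import *
st(); blocks("top")
E
```

```text
17.05 pos [ 0.6417 -0.1063 -0.0247] dpos [0.0051 0.1137 0.0002] drot 0.01 F [0.65 6.67 4.68] q [-0.17  0.89  0.03  1.66  0.58  0.77 -0.65] w 0.0598
top [363. 176.] rect [ 0.631 -0.281] [0.37  0.191] 89.2 [[0.7, -0.102], [0.582, -0.097], [0.573, -0.123], [0.568, -0.104], [0.538, -0.111], [0.547, -0.148], [0.533, -0.427], [0.539, -0.459], [0.562, -0.458], [0.573, -0.22], [0.693, -0.224], [0.686, -0.341], [0.692, -0.391], [0.682, -0.455], [0.687, -0.465], [0.713, -0.465], [0.728, -0.175], [0.709, -0.202], [0.669, -0.214], [0.644, -0.204], [0.611, -0.163], [0.625, -0.134], [0.657, -0.115], [0.7, -0.12]]
```

{"api": "move_arm", "payload": {"moves": [[[0.7,-0.011,0.0,0.003,0.0,0.0,0.0],[0.7,-0.021,0.0,0.007,0.0,0.0,0.0],[0.7,-0.032,0.0,0.012,0.0,0.0,0.0],[0.7,-0.042,0.0,0.016,0.0,0.0,0.0],[0.7,-0.052,0.0,0.021,0.0,0.0,0.0]]]}}

```text
clock: 17.6
position: [0.6391, -0.1626, -0.0229]
tool_rot: [3.141, 0.417, 1.526]
force: [0.1, 7.2, 6.0]
grip_width: 0.0597
finger_force: 3.7
```

{"api": "move_arm", "payload": {"moves": [[[0.7,-0.011,0.0,0.004,0.0,0.0,0.0],[0.7,-0.021,0.0,0.009,0.0,0.0,0.0],[0.7,-0.031,0.0,0.013,0.0,0.0,0.0],[0.7,-0.042,0.0,0.018,0.0,0.0,0.0],[0.7,-0.052,0.0,0.023,0.0,0.0,0.0]]]}}

```text
clock: 18.1
position: [0.6367, -0.2194, -0.0228]
tool_rot: [3.141, 0.417, 1.526]
force: [-1.3, 7.2, 6.6]
grip_width: 0.0596
finger_force: 3.6
```

```bash
python3 - <<'E'
from h import *
sync()
L=lambda y:.633+.0465*(y+.3)
plan([(pose(L(-.25),-.25,-.0235,-92.7,24),.007),(pose(L(-.27),-.27,-.0235,-92.7,24),.004)])
E
```

```text
18.1 pos [ 0.6367 -0.2194 -0.0228] dpos [0.0001 0.0007 0.0021] drot 0.02 F [-1.28  7.16  6.58] q [-0.01  0.88  0.05  1.67  0.61  0.7  -0.52] w 0.0596
[[0.7, -0.006, 0.0, 0.003, 0.0, 0.0, 0.0], [0.7, -0.011, 0.0, 0.005, 0.0, 0.0, 0.0], [0.7, -0.017, 0.0, 0.008, 0.0, 0.0, 0.0], [0.7, -0.022, 0.0, 0.01, 0.0, 0.0, 0.0], [0.7, -0.028, 0.0, 0.013, 0.0, 0.0, 0.0]]
[[0.7, -0.003, 0.0, 0.001, 0.0, 0.0, 0.0], [0.7, -0.006, 0.0, 0.003, 0.0, 0.0, 0.0], [0.7, -0.009, 0.0, 0.004, 0.0, 0.0, 0.0], [0.7, -0.012, 0.0, 0.005, 0.0, 0.0, 0.0], [0.7, -0.015, 0.0, 0.007, 0.0, 0.0, 0.0]]
[[0.7, -0.003, 0.0, 0.001, 0.0, 0.0, 0.0]]
end [ 0.6345 -0.2699 -0.0234] [-0.017 -0.404 -0.914]
```

{"api": "move_arm", "payload": {"moves": [[[0.7,-0.006,0.0,0.003,0.0,0.0,0.0],[0.7,-0.011,0.0,0.005,0.0,0.0,0.0],[0.7,-0.017,0.0,0.007,0.0,0.0,0.0],[0.7,-0.022,0.0,0.009,0.0,0.0,0.0],[0.7,-0.028,0.0,0.012,0.0,0.0,0.0]]]}}

```text
clock: 18.6
position: [0.6351, -0.2493, -0.0227]
tool_rot: [3.141, 0.417, 1.526]
force: [-0.4, 7.0, 3.3]
grip_width: 0.0596
finger_force: 2.9
```

{"api": "move_arm", "payload": {"moves": [[[0.7,-0.002,0.0,0.001,0.0,0.0,0.0],[0.7,-0.005,0.0,0.002,0.0,0.0,0.0]]]}}

```text
clock: 18.8
position: [0.635, -0.2542, -0.0225]
tool_rot: [3.141, 0.417, 1.526]
force: [-0.5, 3.2, 0.1]
grip_width: 0.0597
finger_force: 1.4
```

```bash
python3 - <<'E'
from h import *
st()
im=bot.grab_frame("top")[:,:,::-1]; p=P("top")
# brightness profile along the bay centre band near the gap, at carrier top height
a,b=proj(p,[.668,-.29,.028])[0],proj(p,[.668,-.42,.028])[0]
for y in np.arange(-.29,-.42,-.004):
    u=proj(p,[.672+.0465*(y+.3),y,.028])[0]; print(round(float(y),3),im[int(round(u[1])),int(round(u[0]))].tolist(),end=" ")
E
```

```text
18.8 pos [ 0.635  -0.2542 -0.0225] dpos [0.0005 0.0156 0.0009] drot 0.03 F [-0.5   3.22  0.14] q [ 0.04  0.89  0.05  1.66  0.62  0.68 -0.48] w 0.0597
-0.29 [38, 64, 93] -0.294 [39, 63, 92] -0.298 [41, 66, 96] -0.302 [40, 66, 96] -0.306 [40, 66, 96] -0.31 [36, 62, 94] -0.314 [36, 62, 93] -0.318 [33, 63, 92] -0.322 [36, 61, 90] -0.326 [39, 59, 85] -0.33 [29, 51, 77] -0.334 [32, 54, 78] -0.338 [28, 50, 74] -0.342 [27, 48, 73] -0.346 [29, 47, 71] -0.35 [29, 46, 70] -0.354 [33, 49, 72] -0.358 [30, 47, 69] -0.362 [31, 48, 72] -0.366 [44, 88, 133] -0.37 [62, 108, 164] -0.374 [59, 112, 175] -0.378 [28, 38, 57] -0.382 [35, 48, 77] -0.386 [30, 48, 74] -0.39 [37, 59, 98] -0.394 [44, 68, 112] -0.398 [43, 70, 115] -0.402 [42, 65, 115] -0.406 [40, 66, 109] -0.41 [42, 63, 96] -0.414 [45, 77, 109] -0.418 [48, 79, 110]
```

{"api": "move_arm", "payload": {"moves": [[[0.7,-0.002,0.0,0.001,0.0,0.0,0.0],[0.7,-0.004,0.0,0.002,0.0,0.0,0.0],[0.7,-0.005,0.0,0.002,0.0,0.0,0.0]]]}}

```text
clock: 19.15
position: [0.6347, -0.2598, -0.0223]
tool_rot: [3.141, 0.417, 1.526]
force: [0.7, 1.7, -1.1]
grip_width: 0.0595
finger_force: 1.1
```

{"api": "move_arm", "payload": {"moves": [[[0.7,-0.001,0.0,0.0,0.0,0.0,0.0],[0.7,-0.002,0.0,0.001,0.0,0.0,0.0]]]}}

```text
clock: 19.35
position: [0.6347, -0.2618, -0.0223]
tool_rot: [3.141, 0.417, 1.526]
force: [-0.4, 7.4, 5.5]
grip_width: 0.0599
finger_force: 3.3
```

{"api": "move_arm", "payload": {"moves": [[[0.7,-0.001,0.0,0.0,0.0,0.0,0.0],[0.7,-0.002,0.0,0.001,0.0,0.0,0.0]]]}}

```text
clock: 19.55
position: [0.6347, -0.264, -0.0223]
tool_rot: [3.141, 0.417, 1.526]
force: [-1.0, 7.9, 6.4]
grip_width: 0.0598
finger_force: 3.5
```

{"api": "move_arm", "payload": {"moves": [[[0.7,-0.001,0.0,0.0,0.0,0.0,0.0],[0.7,-0.001,0.0,0.001,0.0,0.0,0.0]]]}}

```text
clock: 19.75
position: [0.6349, -0.2651, -0.0228]
tool_rot: [3.14, 0.416, 1.526]
force: [-0.8, 8.6, 5.9]
grip_width: 0.0596
finger_force: 4.1
```

{"api": "move_arm", "payload": {"moves": [[[0.7,-0.001,0.0,0.0,0.0,0.0,0.0],[0.7,-0.002,0.0,0.001,0.0,0.0,0.0]]]}}

```text
clock: 19.95
position: [0.6353, -0.2655, -0.0231]
tool_rot: [3.14, 0.415, 1.527]
force: [-3.5, 23.0, 16.3]
grip_width: 0.06
finger_force: 11.4
```

{"api": "move_arm", "payload": {"moves": [[[0.7,-0.001,0.0,0.0,0.0,0.0,0.0]]]}}

```text
clock: 20.05
position: [0.6354, -0.2655, -0.0228]
tool_rot: [3.14, 0.414, 1.527]
force: [-0.8, 22.7, 6.9]
grip_width: 0.0595
finger_force: 11.1
```

```bash
python3 - <<'E'
from h import *
st()
im=bot.grab_frame("top")[:,:,::-1]; p=P("top")
for xo in (.672,.60):
  print()
  for y in np.arange(-.356,-.392,-.002):
    u=proj(p,[xo+.0465*(y+.3),y,.028])[0]; print(round(float(y),3),int(cv2.getRectSubPix(im,(1,1),(float(u[0]),float(u[1])))[0,0].sum()),end=" ")
E
```

```text
20.05 pos [ 0.6354 -0.2655 -0.0228] dpos [0.0009 0.0044 0.0006] drot 0.21 F [-0.83 22.69  6.92] q [ 0.06  0.89  0.05  1.65  0.62  0.68 -0.46] w 0.0595

-0.356 150 -0.358 146 -0.36 148 -0.362 149 -0.364 149 -0.366 148 -0.368 150 -0.37 152 -0.372 149 -0.374 161 -0.376 188 -0.378 234 -0.38 279 -0.382 318 -0.384 339 -0.386 323 -0.388 263 -0.39 203 -0.392 165 
-0.356 337 -0.358 335 -0.36 340 -0.362 338 -0.364 337 -0.366 337 -0.368 340 -0.37 341 -0.372 334 -0.374 302 -0.376 255 -0.378 182 -0.38 155 -0.382 149 -0.384 146 -0.386 145 -0.388 148 -0.39 154 -0.392 155
```

The force rose to 23 N and the carrier stopped moving. I'll keep holding it there and check that the stop hasn't shifted.

```bash
python3 - <<'E'
from h import *
p=P("top"); a=cv2.imread("pics/top0.png"); b=bot.grab_frame("top")[:,:,::-1].copy()
for xo in (.69,.68,.66,.60,.585):
  for n,im in (("old",a),("new",b)):
    s=[]
    for y in np.arange(-.36,-.44,-.004):
      u=proj(p,[xo+.0465*(y+.3),y,.028])[0]; c=cv2.getRectSubPix(im,(1,1),(float(u[0]),float(u[1])))[0,0].astype(int); s.append(f"{c[2]}/{c[0]}")
    print(xo,n,*s)
# stop via reddish hue component
for n,im in (("old",a),("new",b)):
    big=cv2.resize(im,None,fx=4,fy=4,interpolation=cv2.INTER_CUBIC); h=cv2.cvtColor(big,cv2.COLOR_BGR2HSV)
    m=((h[...,0]<11)&(h[...,1]>110)&(h[...,2]<130)).astype(np.uint8)*255; m[:,:1540]=0;m[:,1720:]=0;m[:560]=0;m[840:]=0
    pts=cv2.findNonZero(m).reshape(-1,2)/4.; print(n,len(pts),np.percentile(pts,[3,50,97],axis=0).round(1).tolist())
st()
out=np.hstack([cv2.resize(x[130:230,350:450],(390,390),interpolation=cv2.INTER_CUBIC) for x in (a,b)]); cv2.imwrite("pics/stop.png",out)
E
```

```text
0.69 old 105/50 105/49 103/47 104/48 99/48 87/36 108/42 105/41 104/41 106/39 110/42 108/43 100/40 97/45 112/52 105/50 104/49 105/50 103/47 105/50 104/49
0.69 new 86/35 100/38 108/42 119/45 131/49 151/52 140/50 113/42 111/42 114/43 117/44 117/46 107/43 105/49 120/55 115/55 112/53 113/53 113/54 112/52 113/54
0.68 old 152/61 153/61 151/58 146/58 101/44 83/32 104/39 100/38 104/39 107/39 110/41 109/42 97/40 95/40 103/40 115/49 120/48 150/59 155/59 154/59 155/60
0.68 new 73/32 69/26 70/25 94/35 124/47 145/54 166/58 126/47 112/41 114/41 117/43 117/44 103/40 103/46 113/48 122/50 129/51 163/64 166/63 165/63 165/64
0.66 old 159/64 158/63 159/64 151/60 88/35 90/35 105/41 100/36 104/38 108/42 109/38 105/39 92/37 100/42 102/42 102/43 116/46 158/61 158/61 159/63 159/63
0.66 new 68/24 72/31 74/33 75/33 72/31 87/32 121/44 93/34 73/28 75/29 78/32 78/32 90/37 108/44 109/47 109/47 126/53 169/68 170/68 170/66 169/68
0.6 old 153/63 151/60 138/54 95/38 78/29 101/37 97/38 99/39 105/40 105/37 107/40 98/38 90/40 90/39 91/39 96/41 121/49 138/54 139/57 138/55 139/56
0.6 new 144/77 142/77 143/78 140/77 109/58 72/33 68/30 69/25 74/30 75/31 75/30 80/32 94/41 99/45 98/44 96/43 96/42 96/43 96/43 96/42 97/43
0.585 old 146/58 145/58 141/56 91/39 84/31 101/38 96/37 100/38 105/40 106/41 105/39 96/37 97/41 97/41 97/42 113/46 150/60 150/60 151/61 152/59 151/59
0.585 new 140/77 139/75 141/76 138/77 98/50 71/32 68/30 72/30 75/32 75/33 75/31 85/35 104/43 104/44 104/46 104/44 105/45 105/46 105/44 105/45 105/42
old 2611 [[398.2, 158.8], [402.5, 179.2], [407.2, 194.8]]
new 1890 [[399.8, 159.0], [404.0, 184.0], [407.3, 195.0]]
20.15 pos [ 0.6354 -0.2655 -0.0229] dpos [0.0009 0.0044 0.0005] drot 0.22 F [-1.44 19.42  8.  ] q [ 0.06  0.89  0.05  1.65  0.62  0.68 -0.46] w 0.0601
```

View pics/stop.png

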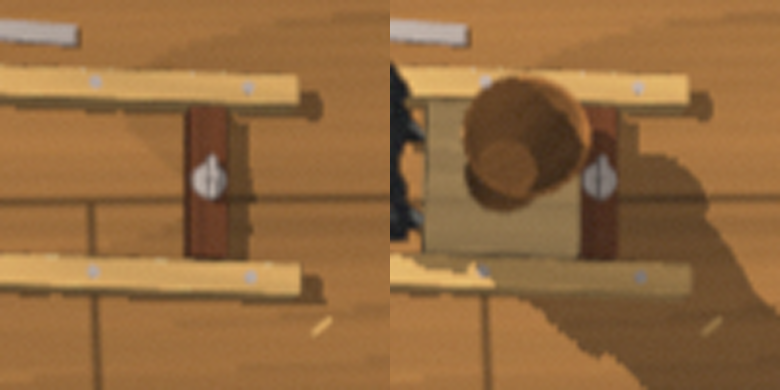

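The stop stands exactly where it was: its nut is at (208,180) before and (598,180), the same place in the right-hand crop, now. The beaker carrier lies flush on it. I'll hold a moment longer, then go for the vase carrier.

{"api": "move_arm", "payload": {"moves": [[[0.7,0.0,0.0,0.0,0.0,0.0,0.0],[0.7,0.0,0.0,0.0,0.0,0.0,0.0],[0.7,0.0,0.0,0.0,0.0,0.0,0.0],[0.7,0.0,0.0,0.0,0.0,0.0,0.0],[0.7,0.0,0.0,0.0,0.0,0.0,0.0]]]}}

```text
clock: 20.65
position: [0.6354, -0.2655, -0.0229]
tool_rot: [3.14, 0.414, 1.527]
force: [-2.2, 20.0, 7.7]
grip_width: 0.06
finger_force: 9.7
```

{"api": "move_arm", "payload": {"moves": [[[0.7,0.006,0.0,-0.003,0.0,0.0,0.0],[0.7,0.018,0.0,-0.008,0.0,0.0,0.0],[0.7,0.036,0.0,-0.016,0.0,0.0,0.0],[0.7,0.036,0.0,-0.056,0.0,0.0,0.0],[0.7,0.036,0.0,-0.104,0.0,0.0,0.0]]]}}

```text
clock: 21.15
position: [0.6364, -0.1917, 0.0572]
tool_rot: [-3.138, 0.417, 1.529]
force: [0.5, 0.8, 0.0]
grip_width: 0.0597
finger_force: 0.0
```

```bash
python3 - <<'E'
from h import *
sync()
P0,R0=start()
plan([((P0+[0,.05,.09],R0),.045),(pose(.405,.335,.17,0,20),.048)])
E
```

```text
21.15 pos [ 0.6364 -0.1917  0.0572] dpos [0.0019 0.0782 0.0806] drot 0.25 F [0.52 0.81 0.03] q [-0.03  0.76  0.01  1.66  0.56  0.84 -0.47] w 0.0597
[[0.7, 0.003, -0.001, -0.034, 0.0, 0.0, 0.0], [0.7, 0.006, -0.002, -0.068, 0.0, 0.0, 0.0], [0.7, 0.009, -0.002, -0.103, 0.0, 0.0, 0.0], [0.7, 0.039, -0.02, -0.117, -0.007, 0.001, -0.017], [0.7, 0.069, -0.039, -0.132, -0.014, 0.001, -0.034]]
[[0.7, 0.033, -0.009, -0.016, -0.007, 0.001, -0.017], [0.7, 0.066, -0.019, -0.032, -0.014, 0.001, -0.034], [0.7, 0.098, -0.029, -0.048, -0.02, 0.002, -0.051], [0.7, 0.131, -0.039, -0.064, -0.027, 0.002, -0.068], [0.7, 0.164, -0.049, -0.08, -0.034, 0.003, -0.085]]
[[0.7, 0.033, 0.012, -0.015, -0.007, 0.001, -0.017], [0.7, 0.066, 0.023, -0.03, -0.014, 0.001, -0.034], [0.7, 0.099, 0.035, -0.045, -0.021, 0.002, -0.051], [0.7, 0.131, 0.046, -0.061, -0.028, 0.002, -0.068], [0.7, 0.164, 0.058, -0.076, -0.035, 0.003, -0.085]]
[[0.7, 0.022, 0.029, -0.01, -0.007, 0.0, -0.017], [0.7, 0.044, 0.058, -0.02, -0.013, 0.001, -0.034]]
end [0.4046 0.3347 0.1701] [ 0.342 -0.003 -0.94 ]
```

{"api": "move_arm", "payload": {"moves": [[[0.7,0.003,-0.001,-0.034,0.0,0.0,0.0],[0.7,0.006,-0.002,-0.068,0.0,0.0,0.0],[0.7,0.009,-0.002,-0.103,0.0,0.0,0.0],[0.7,0.039,-0.02,-0.117,-0.007,0.001,-0.017],[0.7,0.069,-0.039,-0.132,-0.014,0.001,-0.034]]]}}

```text
clock: 21.65
position: [0.6037, -0.0733, 0.1512]
tool_rot: [-3.138, 0.41, 1.763]
force: [0.4, 0.8, -0.9]
grip_width: 0.0599
finger_force: 0.0
```

{"api": "move_arm", "payload": {"moves": [[[0.7,0.033,-0.009,-0.016,-0.007,0.001,-0.017],[0.7,0.066,-0.019,-0.032,-0.014,0.001,-0.034],[0.7,0.098,-0.029,-0.048,-0.02,0.002,-0.051],[0.7,0.131,-0.039,-0.064,-0.027,0.002,-0.068],[0.7,0.164,-0.049,-0.08,-0.034,0.003,-0.085]]]}}

```text
clock: 22.15
position: [0.5206, 0.0971, 0.159]
tool_rot: [-3.126, 0.385, 2.344]
force: [-0.3, 0.0, -0.8]
grip_width: 0.0597
finger_force: 0.0
```

{"api": "move_arm", "payload": {"moves": [[[0.7,0.033,0.012,-0.015,-0.007,0.001,-0.017],[0.7,0.066,0.023,-0.03,-0.014,0.001,-0.034],[0.7,0.099,0.035,-0.045,-0.021,0.002,-0.051],[0.7,0.131,0.046,-0.061,-0.028,0.002,-0.068],[0.7,0.164,0.058,-0.076,-0.035,0.003,-0.085]]]}}

```text
clock: 22.65
position: [0.4377, 0.2674, 0.1672]
tool_rot: [-3.138, 0.36, 2.917]
force: [0.4, 0.1, -0.6]
grip_width: 0.0599
finger_force: 0.0
```

{"api": "move_arm", "payload": {"moves": [[[0.7,0.022,0.029,-0.01,-0.007,0.0,-0.017],[0.7,0.044,0.058,-0.02,-0.013,0.001,-0.034],[0.7,0.044,0.058,-0.02,-0.013,0.001,-0.034]]]}}

```text
clock: 22.95
position: [0.4031, 0.3371, 0.1703]
tool_rot: [3.142, 0.352, -3.136]
force: [0.8, 0.2, 0.3]
grip_width: 0.0598
finger_force: 0.0
```

```bash
python3 - <<'E'
from h import *
sync(); blocks("top")
plan([(pose(.405,.335,.10,.5,20),.04),(pose(.410,.335,-.015,.5,20),.04)])
E
```

```text
22.95 pos [0.4031 0.3371 0.1703] dpos [-0.0015  0.0024  0.0002] drot 0.52 F [0.75 0.19 0.25] q [-0.58  0.33 -0.52  2.1   0.76  0.72 -0.07] w 0.0598
top [166. 223.] rect [0.498 0.335] [0.125 0.13 ] 0.1 [[0.56, 0.355], [0.533, 0.318], [0.509, 0.31], [0.487, 0.314], [0.464, 0.35], [0.476, 0.397], [0.441, 0.398], [0.438, 0.27], [0.448, 0.277], [0.515, 0.27], [0.557, 0.276]]
top [361. 181.] rect [ 0.637 -0.284] [0.355 0.201] 88.9 [[0.737, -0.118], [0.714, -0.114], [0.705, -0.125], [0.692, -0.254], [0.679, -0.259], [0.572, -0.251], [0.572, -0.124], [0.566, -0.105], [0.539, -0.112], [0.548, -0.151], [0.537, -0.458], [0.562, -0.458], [0.57, -0.374], [0.631, -0.378], [0.605, -0.319], [0.619, -0.293], [0.674, -0.287], [0.716, -0.306], [0.722, -0.301], [0.727, -0.158]]
[[0.7, 0.011, -0.001, 0.033, 0.0, 0.0, 0.0], [0.7, 0.022, -0.002, 0.067, 0.0, 0.001, 0.0], [0.7, 0.034, -0.002, 0.103, 0.0, 0.001, 0.0], [0.7, 0.046, -0.002, 0.14, 0.0, 0.001, 0.0], [0.7, 0.057, -0.002, 0.176, 0.0, 0.001, 0.0]]
end [ 0.4103  0.3352 -0.0146] [ 0.339  0.002 -0.941]
```

{"api": "move_arm", "payload": {"moves": [[[0.7,0.011,-0.001,0.033,0.0,0.0,0.0],[0.7,0.022,-0.002,0.067,0.0,0.001,0.0],[0.7,0.034,-0.002,0.103,0.0,0.001,0.0],[0.7,0.046,-0.002,0.14,0.0,0.001,0.0],[0.7,0.057,-0.002,0.176,0.0,0.001,0.0]]]}}

```text
clock: 23.5
position: [0.4131, 0.3297, -0.0164]
tool_rot: [-3.139, 0.347, 3.138]
force: [0.9, 1.6, 0.7]
grip_width: 0.06
finger_force: 0.0
```

```bash
python3 - <<'E'
from h import *
sync()
plan([(pose(.418,.3355,-.026,.5,20),.008),(pose(.450,.336,-.026,.5,20),.009),(pose(.6085,.3365,-.026,-2.7,20),.011)])
E
```

```text
23.5 pos [ 0.4131  0.3297 -0.0164] dpos [ 0.0028 -0.0055 -0.0018] drot 0.64 F [0.9  1.65 0.72] q [-0.79  0.68 -0.26  2.2   1.44  0.45 -0.78] w 0.06
[[0.7, -0.001, 0.003, 0.005, -0.001, 0.0, -0.001], [0.7, -0.001, 0.006, 0.011, -0.001, 0.0, -0.002], [0.7, -0.009, 0.006, 0.013, -0.001, 0.0, -0.002], [0.7, -0.016, 0.006, 0.016, -0.001, 0.0, -0.002], [0.7, -0.024, 0.006, 0.019, -0.001, 0.0, -0.002]]
[[0.7, -0.007, 0.0, 0.003, 0.0, 0.0, 0.0], [0.7, -0.017, 0.0, 0.006, 0.0, 0.0, 0.001], [0.7, -0.027, 0.0, 0.01, 0.0, 0.0, 0.001], [0.7, -0.037, 0.0, 0.013, 0.001, 0.0, 0.002], [0.7, -0.047, 0.0, 0.017, 0.001, 0.0, 0.002]]
[[0.7, -0.01, 0.0, 0.003, 0.0, 0.0, 0.001], [0.7, -0.02, 0.0, 0.007, 0.0, 0.0, 0.001], [0.7, -0.03, 0.0, 0.011, 0.0, 0.0, 0.002], [0.7, -0.04, 0.0, 0.014, 0.001, 0.0, 0.003], [0.7, -0.05, 0.001, 0.018, 0.001, 0.0, 0.003]]
[[0.7, -0.01, 0.0, 0.003, 0.0, 0.0, 0.001], [0.7, -0.02, 0.0, 0.007, 0.0, 0.0, 0.001], [0.7, -0.03, 0.0, 0.011, 0.0, 0.0, 0.002], [0.7, -0.04, 0.001, 0.014, 0.001, 0.0, 0.002], [0.7, -0.05, 0.001, 0.018, 0.001, 0.0, 0.003]]
[[0.7, -0.009, 0.001, 0.003, 0.0, 0.0, 0.0]]
end [ 0.608   0.337  -0.0258] [ 0.339 -0.017 -0.941]
```

{"api": "move_arm", "payload": {"moves": [[[0.7,-0.001,0.003,0.005,-0.001,0.0,-0.001],[0.7,-0.001,0.006,0.011,-0.001,0.0,-0.002],[0.7,-0.009,0.006,0.013,-0.001,0.0,-0.002],[0.7,-0.016,0.006,0.016,-0.001,0.0,-0.002],[0.7,-0.024,0.006,0.019,-0.001,0.0,-0.002]]]}}

```text
clock: 24.0
position: [0.4436, 0.3369, -0.023]
tool_rot: [3.14, 0.348, -3.132]
force: [0.1, -0.0, -0.6]
grip_width: 0.0598
finger_force: 0.0
```

{"api": "move_arm", "payload": {"moves": [[[0.7,-0.007,0.0,0.003,0.0,0.0,0.0],[0.7,-0.017,0.0,0.006,0.0,0.0,0.001],[0.7,-0.027,0.0,0.01,0.0,0.0,0.001]]]}}

```text
clock: 24.3
position: [0.4714, 0.3373, -0.0239]
tool_rot: [3.138, 0.347, -3.138]
force: [-9.4, 0.1, 6.8]
grip_width: 0.0599
finger_force: 4.3
```

```bash
python3 - <<'E'
from h import *
sync(); blocks("side"); 
plan([(pose(.6085,.3365,-.026,-2.7,20),.011)])
E
```

```text
24.3 pos [ 0.4714  0.3373 -0.0239] dpos [-0.1366  0.0003  0.0019] drot 2.85 F [-9.44  0.14  6.83] q [-0.71  0.73 -0.23  2.1   1.37  0.42 -0.59] w 0.0599
side [287. 384.] rect [0.527 0.33 ] [0.14  0.087] 11.6 [[0.466, 0.28], [0.499, 0.281], [0.487, 0.325], [0.498, 0.351], [0.517, 0.365], [0.55, 0.365], [0.587, 0.334], [0.585, 0.386], [0.462, 0.361]]
side [302. 178.] rect [ 0.637 -0.277] [0.393 0.199] 87.7 [[0.719, -0.44], [0.725, -0.298], [0.731, -0.3], [0.725, -0.285], [0.73, -0.158], [0.743, -0.127], [0.729, -0.092], [0.71, -0.083], [0.699, -0.11], [0.692, -0.107], [0.688, -0.231], [0.678, -0.223], [0.638, -0.225], [0.626, -0.211], [0.625, -0.227], [0.576, -0.22], [0.583, -0.173], [0.571, -0.112], [0.544, -0.117], [0.535, -0.469], [0.565, -0.465], [0.567, -0.368], [0.579, -0.377], [0.613, -0.373], [0.604, -0.318], [0.612, -0.299], [0.627, -0.292], [0.647, -0.293], [0.662, -0.313], [0.71, -0.437]]
[[0.7, -0.01, 0.0, 0.004, 0.0, 0.0, 0.001], [0.7, -0.02, 0.0, 0.007, 0.001, 0.0, 0.001], [0.7, -0.03, 0.0, 0.011, 0.001, 0.0, 0.002], [0.7, -0.039, 0.0, 0.015, 0.001, 0.0, 0.002], [0.7, -0.049, -0.001, 0.019, 0.001, 0.0, 0.003]]
[[0.7, -0.01, 0.001, 0.003, 0.001, 0.0, 0.001], [0.7, -0.02, 0.001, 0.007, 0.001, 0.0, 0.001], [0.7, -0.03, 0.001, 0.011, 0.001, 0.0, 0.002], [0.7, -0.04, 0.001, 0.015, 0.001, 0.0, 0.002], [0.7, -0.05, 0.001, 0.018, 0.002, 0.0, 0.003]]
[[0.7, -0.009, 0.0, 0.004, 0.0, 0.0, 0.0], [0.7, -0.019, 0.001, 0.008, 0.0, 0.0, 0.001], [0.7, -0.029, 0.001, 0.012, 0.0, 0.0, 0.002]]
end [ 0.6085  0.3366 -0.0265] [ 0.339 -0.014 -0.941]
```

{"api": "move_arm", "payload": {"moves": [[[0.7,-0.01,0.0,0.004,0.0,0.0,0.001],[0.7,-0.02,0.0,0.007,0.001,0.0,0.001],[0.7,-0.03,0.0,0.011,0.001,0.0,0.002],[0.7,-0.039,0.0,0.014,0.001,0.0,0.002],[0.7,-0.049,-0.001,0.018,0.001,0.0,0.003]]]}}

```text
clock: 24.85
position: [0.5232, 0.3366, -0.0244]
tool_rot: [3.138, 0.346, 3.126]
force: [-7.4, 0.4, 6.1]
grip_width: 0.0599
finger_force: 3.8
```

{"api": "move_arm", "payload": {"moves": [[[0.7,-0.01,0.001,0.003,0.001,0.0,0.001],[0.7,-0.02,0.001,0.007,0.001,0.0,0.001],[0.7,-0.03,0.001,0.011,0.001,0.0,0.002],[0.7,-0.04,0.001,0.015,0.001,0.0,0.002],[0.7,-0.05,0.001,0.018,0.002,0.0,0.003]]]}}

```text
clock: 25.35
position: [0.5765, 0.3364, -0.0243]
tool_rot: [-3.139, 0.346, 3.106]
force: [-3.7, -0.1, -1.6]
grip_width: 0.0598
finger_force: 1.6
```

{"api": "move_arm", "payload": {"moves": [[[0.7,-0.009,0.0,0.004,0.0,0.0,0.0],[0.7,-0.019,0.001,0.008,0.0,0.0,0.001],[0.7,-0.029,0.001,0.011,0.0,0.0,0.002]]]}}

```text
clock: 25.65
position: [0.6075, 0.3365, -0.0251]
tool_rot: [3.139, 0.346, 3.092]
force: [-3.3, 0.8, -1.8]
grip_width: 0.0596
finger_force: 1.4
```

```bash
sed -i 's/.mean()<.8 and -.4</.mean()<.8 and -.2</' h.py; python3 - <<'E'
from h import *
sync(); blocks("side"); blocks("top")
P0,R0=start()
plan([((np.array([.565,.338,-.020]),R0),.022),((np.array([.555,.345,.15]),R0),.045),(pose(.68,.430,.17,-92.7,24),.04)])
E
```

```text
25.65 pos [ 0.6075  0.3365 -0.0251] dpos [-0.0009 -0.0001  0.0014] drot 0.04 F [-3.31  0.77 -1.79] q [-0.51  0.83 -0.3   1.81  1.09  0.51 -0.13] w 0.0596
side [215. 375.] rect [0.668 0.342] [0.135 0.12 ] 11.6 [[0.627, 0.278], [0.647, 0.277], [0.632, 0.312], [0.641, 0.35], [0.673, 0.365], [0.725, 0.346], [0.726, 0.393], [0.672, 0.404], [0.597, 0.389], [0.602, 0.326]]
top [169. 172.] rect [0.661 0.33 ] [0.13  0.128] 85.7 [[0.722, 0.331], [0.685, 0.308], [0.648, 0.314], [0.637, 0.325], [0.632, 0.356], [0.65, 0.394], [0.617, 0.397], [0.599, 0.347], [0.593, 0.272], [0.713, 0.267]]
[[0.7, 0.019, 0.0, -0.01, 0.0, 0.0, 0.0], [0.7, 0.038, -0.001, -0.019, 0.0, 0.0, 0.0], [0.7, 0.026, 0.001, -0.06, 0.0, 0.0, 0.0], [0.7, 0.014, 0.003, -0.101, 0.0, 0.0, 0.0], [0.7, 0.002, 0.005, -0.142, 0.0, 0.0, 0.0]]
[[0.7, -0.012, 0.001, -0.041, 0.0, 0.0, 0.0], [0.7, -0.021, 0.008, -0.039, 0.007, -0.001, 0.018], [0.7, -0.03, 0.015, -0.037, 0.014, -0.001, 0.036], [0.7, -0.039, 0.022, -0.035, 0.022, -0.002, 0.053], [0.7, -0.049, 0.029, -0.034, 0.029, -0.003, 0.071]]
[[0.7, -0.005, 0.011, 0.0, 0.007, -0.001, 0.018], [0.7, -0.01, 0.021, 0.001, 0.014, -0.001, 0.036], [0.7, -0.015, 0.032, 0.001, 0.021, -0.002, 0.054], [0.7, -0.021, 0.042, 0.001, 0.029, -0.003, 0.072], [0.7, -0.026, 0.053, 0.001, 0.036, -0.003, 0.089]]
[[0.7, 0.001, 0.011, -0.002, 0.007, -0.001, 0.018], [0.7, 0.002, 0.023, -0.004, 0.014, -0.002, 0.036], [0.7, 0.003, 0.034, -0.006, 0.021, -0.002, 0.054], [0.7, 0.004, 0.045, -0.009, 0.028, -0.003, 0.072]]
end [0.6796 0.4298 0.1703] [-0.016 -0.406 -0.914]
```

{"api": "move_arm", "payload": {"moves": [[[0.7,0.019,0.0,-0.01,0.0,0.0,0.0],[0.7,0.038,-0.001,-0.019,0.0,0.0,0.0],[0.7,0.026,0.001,-0.06,0.0,0.0,0.0],[0.7,0.014,0.003,-0.101,0.0,0.0,0.0],[0.7,0.002,0.005,-0.142,0.0,0.0,0.0]]]}}

```text
clock: 26.25
position: [0.5568, 0.3432, 0.1091]
tool_rot: [3.141, 0.346, 3.093]
force: [0.8, 0.5, 0.8]
grip_width: 0.0598
finger_force: 0.0
```

{"api": "move_arm", "payload": {"moves": [[[0.7,-0.012,0.001,-0.041,0.0,0.0,0.0],[0.7,-0.021,0.008,-0.039,0.007,-0.001,0.018],[0.7,-0.03,0.015,-0.037,0.014,-0.001,0.036],[0.7,-0.039,0.022,-0.035,0.022,-0.002,0.053],[0.7,-0.049,0.029,-0.034,0.029,-0.003,0.071]]]}}

```text
clock: 26.75
position: [0.5934, 0.3708, 0.1565]
tool_rot: [-3.127, 0.37, 2.612]
force: [1.0, -0.1, -0.5]
grip_width: 0.0596
finger_force: 0.0
```

{"api": "move_arm", "payload": {"moves": [[[0.7,-0.005,0.011,0.0,0.007,-0.001,0.018],[0.7,-0.01,0.021,0.001,0.014,-0.001,0.036],[0.7,-0.015,0.032,0.001,0.021,-0.002,0.054],[0.7,-0.021,0.042,0.001,0.029,-0.003,0.072],[0.7,-0.026,0.053,0.001,0.036,-0.003,0.089]]]}}

```text
clock: 27.25
position: [0.6414, 0.4044, 0.1641]
tool_rot: [-3.126, 0.397, 2.01]
force: [-0.7, 0.1, 1.2]
grip_width: 0.0597
finger_force: 0.0
```

{"api": "move_arm", "payload": {"moves": [[[0.7,0.001,0.011,-0.002,0.007,-0.001,0.018],[0.7,0.002,0.023,-0.004,0.014,-0.002,0.036],[0.7,0.003,0.034,-0.006,0.021,-0.002,0.054],[0.7,0.004,0.045,-0.009,0.028,-0.003,0.072],[0.7,0.004,0.045,-0.009,0.028,-0.003,0.072]]]}}

```text
clock: 27.75
position: [0.6804, 0.4295, 0.168]
tool_rot: [3.137, 0.42, 1.516]
force: [-0.3, -0.6, -1.5]
grip_width: 0.06
finger_force: 0.0
```

```bash
python3 - <<'E'
from h import *
sync(); blocks("top")
L=lambda y:.633+.0465*(y+.3)
plan([(pose(L(.425),.425,.16,-92.7,26),.04),(pose(L(.425),.425,-.012,-92.7,26),.04)])
E
```

```text
27.75 pos [0.6804 0.4295 0.168 ] dpos [ 0.0009 -0.0002 -0.0023] drot 0.31 F [-0.3  -0.57 -1.5 ] q [-0.73  1.12 -0.13  0.56  0.4   1.78 -0.84] w 0.06
top [169. 173.] rect [0.66  0.331] [0.13  0.129] 87.0 [[0.722, 0.331], [0.687, 0.308], [0.652, 0.312], [0.632, 0.347], [0.65, 0.396], [0.607, 0.398], [0.599, 0.387], [0.594, 0.274], [0.707, 0.265], [0.72, 0.278]]
[[0.7, -0.002, -0.014, 0.009, 0.0, -0.005, -0.001], [0.7, 0.012, -0.014, 0.041, 0.0, -0.005, -0.001], [0.7, 0.026, -0.014, 0.072, 0.0, -0.005, -0.001], [0.7, 0.04, -0.014, 0.104, 0.0, -0.005, -0.001], [0.7, 0.055, -0.014, 0.135, 0.0, -0.005, -0.001]]
[[0.7, 0.015, 0.0, 0.031, 0.0, 0.0, 0.0]]
end [ 0.6669  0.4255 -0.0122] [-0.019 -0.436 -0.9  ]
```

{"api": "move_arm", "payload": {"moves": [[[0.7,-0.002,-0.014,0.009,0.0,-0.005,-0.001],[0.7,0.012,-0.014,0.041,0.0,-0.005,-0.001],[0.7,0.026,-0.014,0.072,0.0,-0.005,-0.001],[0.7,0.04,-0.014,0.104,0.0,-0.005,-0.001],[0.7,0.055,-0.014,0.135,0.0,-0.005,-0.001]]]}}

```text
clock: 28.3
position: [0.6651, 0.4253, 0.0238]
tool_rot: [3.141, 0.45, 1.531]
force: [-1.0, -0.3, 0.8]
grip_width: 0.0596
finger_force: 0.0
```

{"api": "move_arm", "payload": {"moves": [[[0.7,0.007,0.0,0.015,0.0,0.0,0.0],[0.7,0.015,0.0,0.031,0.0,0.0,0.0],[0.7,0.015,0.0,0.031,0.0,0.0,0.0]]]}}

```text
clock: 28.6
position: [0.6649, 0.425, -0.012]
tool_rot: [-3.141, 0.452, 1.53]
force: [-0.8, -0.2, -0.7]
grip_width: 0.0596
finger_force: 0.0
```

```bash
python3 - <<'E'
from h import *
sync()
L=lambda y:.633+.0465*(y+.3)
plan([(pose(L(.415),.415,-.0235,-92.7,25),.006),(pose(L(.37),.37,-.0235,-92.7,25),.0113)])
plan([(pose(L(.05),.05,-.0235,-92.7,24),.0129)])
E
```

```text
28.6 pos [ 0.6649  0.425  -0.012 ] dpos [-0.002  -0.0004  0.0002] drot 0.36 F [-0.85 -0.18 -0.72] q [-0.74  1.25 -0.14  0.73  0.43  1.52 -0.94] w 0.0596
[[0.7, -0.001, 0.001, 0.005, 0.0, 0.001, 0.0], [0.7, -0.003, 0.001, 0.01, 0.0, 0.002, 0.001], [0.7, -0.004, 0.002, 0.015, 0.0, 0.002, 0.001], [0.7, -0.014, 0.002, 0.02, 0.0, 0.002, 0.001], [0.7, -0.024, 0.002, 0.025, 0.0, 0.002, 0.001]]
[[0.7, -0.01, 0.0, 0.004, 0.0, 0.0, 0.0], [0.7, -0.021, 0.0, 0.009, 0.0, 0.0, 0.0]]
end [ 0.6645  0.3696 -0.0232] [-0.018 -0.425 -0.905]
[[0.7, -0.012, 0.0, 0.005, 0.0, 0.0, 0.0], [0.7, -0.023, 0.0, 0.011, 0.0, 0.0, 0.0], [0.7, -0.035, 0.0, 0.016, 0.0, 0.0, 0.0], [0.7, -0.046, 0.0, 0.022, 0.0, 0.001, 0.0], [0.7, -0.058, 0.0, 0.027, 0.0, 0.001, 0.0]]
[[0.7, -0.012, 0.0, 0.006, 0.0, 0.0, 0.0], [0.7, -0.023, 0.0, 0.011, 0.0, 0.0, 0.0], [0.7, -0.035, 0.0, 0.016, 0.0, 0.0, 0.0], [0.7, -0.046, 0.0, 0.022, 0.0, 0.0, 0.0], [0.7, -0.058, 0.0, 0.027, 0.0, 0.0, 0.0]]
[[0.7, -0.012, 0.0, 0.006, 0.0, 0.0, 0.0], [0.7, -0.023, 0.0, 0.011, 0.0, 0.001, 0.0], [0.7, -0.035, 0.0, 0.016, 0.0, 0.001, 0.0], [0.7, -0.046, 0.0, 0.022, 0.0, 0.001, 0.0], [0.7, -0.058, 0.0, 0.027, 0.0, 0.001, 0.0]]
[[0.7, -0.012, 0.0, 0.005, 0.0, 0.0, 0.0], [0.7, -0.023, 0.0, 0.011, 0.0, 0.0, 0.0], [0.7, -0.035, 0.0, 0.016, 0.0, 0.0, 0.0], [0.7, -0.047, 0.0, 0.021, 0.0, 0.0, 0.0], [0.7, -0.058, 0.0, 0.027, 0.0, 0.001, 0.0]]
[[0.7, -0.012, 0.0, 0.005, 0.0, 0.0, 0.0], [0.7, -0.024, 0.0, 0.01, 0.0, 0.0, 0.0], [0.7, -0.035, 0.0, 0.015, 0.0, 0.0, 0.0], [0.7, -0.047, 0.0, 0.02, 0.0, 0.0, 0.0], [0.7, -0.059, 0.0, 0.026, 0.0, 0.0, 0.0]]
end [ 0.6495  0.0496 -0.0236] [-0.017 -0.408 -0.913]
```

{"api": "move_arm", "payload": {"moves": [[[0.7,-0.001,0.001,0.005,0.0,0.001,0.0],[0.7,-0.003,0.001,0.01,0.0,0.002,0.001],[0.7,-0.004,0.002,0.015,0.0,0.002,0.001],[0.7,-0.014,0.002,0.02,0.0,0.002,0.001],[0.7,-0.024,0.002,0.025,0.0,0.002,0.001]]]}}

```text
clock: 29.1
position: [0.6666, 0.3924, -0.0223]
tool_rot: [3.137, 0.437, 1.521]
force: [-0.2, 0.5, -0.2]
grip_width: 0.0599
finger_force: 0.0
```

{"api": "move_arm", "payload": {"moves": [[[0.7,-0.01,0.0,0.004,0.0,0.0,0.0],[0.7,-0.021,0.0,0.009,0.0,0.0,0.0]]]}}

```text
clock: 29.3
position: [0.6654, 0.3703, -0.0215]
tool_rot: [3.137, 0.436, 1.521]
force: [0.7, 3.7, -2.6]
grip_width: 0.0596
finger_force: 1.3
```

{"api": "move_arm", "payload": {"moves": [[[0.7,-0.012,0.0,0.005,0.0,0.0,0.0],[0.7,-0.023,0.0,0.011,0.0,0.0,0.0],[0.7,-0.035,0.0,0.016,0.0,0.0,0.0],[0.7,-0.046,0.0,0.022,0.0,0.001,0.0],[0.7,-0.058,0.0,0.027,0.0,0.001,0.0]]]}}

```text
clock: 29.8
position: [0.6627, 0.3067, -0.0208]
tool_rot: [3.136, 0.429, 1.521]
force: [-0.1, 2.6, -1.4]
grip_width: 0.0601
finger_force: 1.4
```

```bash
python3 - <<'E'
from h import *
st(); blocks("top")
E
```

```text
29.8 pos [ 0.6627  0.3067 -0.0208] dpos [0.0132 0.2571 0.0028] drot 0.52 F [-0.15  2.59 -1.36] q [-0.61  1.1  -0.14  1.11  0.46  1.27 -0.95] w 0.0601
top [195. 174.] rect [0.656 0.251] [0.129 0.13 ] 87.1 [[0.719, 0.245], [0.684, 0.225], [0.648, 0.229], [0.632, 0.247], [0.626, 0.271], [0.648, 0.314], [0.603, 0.316], [0.593, 0.292], [0.589, 0.192], [0.705, 0.186], [0.717, 0.195]]
```

{"api": "move_arm", "payload": {"moves": [[[0.7,-0.012,0.0,0.006,0.0,0.0,0.0],[0.7,-0.023,0.0,0.012,0.0,0.0,0.0],[0.7,-0.035,0.0,0.017,0.0,0.0,0.0],[0.7,-0.046,0.0,0.023,0.0,0.0,0.0],[0.7,-0.058,0.0,0.028,0.0,0.0,0.0]]]}}

```text
clock: 30.35
position: [0.6596, 0.2431, -0.0222]
tool_rot: [3.136, 0.429, 1.521]
force: [0.0, 4.3, -1.2]
grip_width: 0.0598
finger_force: 1.9
```

{"api": "move_arm", "payload": {"moves": [[[0.7,-0.012,0.0,0.006,0.0,0.0,0.0],[0.7,-0.023,0.0,0.011,0.0,0.001,0.0],[0.7,-0.035,0.0,0.016,0.0,0.001,0.0],[0.7,-0.046,0.0,0.022,0.0,0.001,0.0],[0.7,-0.058,0.0,0.028,0.0,0.001,0.0]]]}}

```text
clock: 30.85
position: [0.6566, 0.1786, -0.0234]
tool_rot: [3.136, 0.423, 1.522]
force: [0.9, 8.8, 6.3]
grip_width: 0.0598
finger_force: 4.3
```

{"api": "move_arm", "payload": {"moves": [[[0.7,-0.012,0.0,0.005,0.0,0.0,0.0],[0.7,-0.023,0.0,0.011,0.0,0.0,0.0],[0.7,-0.035,0.0,0.016,0.0,0.0,0.0],[0.7,-0.047,0.0,0.021,0.0,0.0,0.0],[0.7,-0.058,0.0,0.027,0.0,0.001,0.0]]]}}

```text
clock: 31.35
position: [0.6533, 0.1138, -0.0245]
tool_rot: [3.137, 0.418, 1.522]
force: [0.5, 9.1, 7.1]
grip_width: 0.0599
finger_force: 4.4
```

```bash
python3 - <<'E'
from h import *
sync(); blocks("top")
L=lambda y:.633+.0465*(y+.3)
plan([(pose(L(-.02),-.02,-.0235,-92.7,24),.0129),(pose(L(-.115),-.115,-.0235,-92.7,24),.0119)])
E
```

```text
31.35 pos [ 0.6533  0.1138 -0.0245] dpos [ 0.0038  0.0642 -0.0009] drot 0.21 F [0.52 9.07 7.09] q [-0.4   0.95 -0.1   1.47  0.54  1.   -0.88] w 0.0599
top [257. 176.] rect [0.646 0.06 ] [0.125 0.129] 87.3 [[0.706, -0.002], [0.708, 0.045], [0.686, 0.027], [0.657, 0.023], [0.639, 0.028], [0.62, 0.051], [0.623, 0.089], [0.66, 0.12], [0.591, 0.123], [0.579, 0.003]]
[[0.7, -0.011, 0.0, 0.005, 0.0, 0.0, 0.0], [0.7, -0.022, 0.0, 0.01, 0.0, 0.0, 0.0], [0.7, -0.034, 0.0, 0.015, 0.0, 0.0, 0.0], [0.7, -0.045, 0.0, 0.019, 0.0, 0.0, 0.0], [0.7, -0.056, 0.0, 0.024, 0.0, 0.0, 0.0]]
[[0.7, -0.011, 0.0, 0.005, 0.0, 0.0, 0.0], [0.7, -0.022, -0.001, 0.01, 0.0, 0.0, 0.0], [0.7, -0.033, -0.001, 0.015, 0.0, 0.0, 0.0], [0.7, -0.045, -0.001, 0.02, 0.001, 0.0, 0.0], [0.7, -0.056, -0.001, 0.025, 0.001, 0.0, 0.0]]
[[0.7, -0.011, 0.0, 0.004, 0.0, 0.0, 0.0], [0.7, -0.022, 0.0, 0.009, 0.0, 0.0, 0.0], [0.7, -0.033, 0.0, 0.014, 0.0, 0.0, 0.0], [0.7, -0.043, 0.0, 0.019, 0.0, 0.0, 0.0], [0.7, -0.054, 0.0, 0.024, 0.0, 0.0, 0.0]]
[[0.7, -0.011, 0.0, 0.005, 0.0, 0.0, 0.0], [0.7, -0.022, 0.0, 0.009, 0.0, 0.0, 0.0], [0.7, -0.033, 0.0, 0.014, 0.0, 0.0, 0.0], [0.7, -0.044, 0.0, 0.019, 0.0, 0.0, 0.0]]
end [ 0.6412 -0.1152 -0.0234] [-0.021 -0.405 -0.914]
```

{"api": "move_arm", "payload": {"moves": [[[0.7,-0.011,0.0,0.005,0.0,0.0,0.0],[0.7,-0.022,0.001,0.01,0.0,0.0,0.0],[0.7,-0.034,0.001,0.014,0.0,0.0,0.0],[0.7,-0.045,0.002,0.018,0.0,0.0,0.0],[0.7,-0.056,0.002,0.023,0.0,0.0,0.0]]]}}

```text
clock: 31.9
position: [0.6521, 0.0523, -0.023]
tool_rot: [3.138, 0.419, 1.521]
force: [1.0, 3.6, 0.2]
grip_width: 0.0598
finger_force: 2.1
```

```bash
python3 - <<'E'
from h import *
st(); blocks("top")
E
```

```text
31.9 pos [ 0.6521  0.0523 -0.023 ] dpos [0.011  0.1675 0.0004] drot 0.31 F [1.04 3.58 0.23] q [-0.33  0.93 -0.09  1.54  0.57  0.94 -0.83] w 0.0598
top [273. 173.] rect [ 0.644 -0.001] [0.124 0.129] 88.0 [[0.711, 0.056], [0.59, 0.062], [0.581, 0.038], [0.58, -0.057], [0.705, -0.063], [0.707, -0.022], [0.679, -0.04], [0.653, -0.041], [0.623, -0.021], [0.616, 0.005], [0.624, 0.03], [0.641, 0.046], [0.679, 0.052], [0.708, 0.035]]
```

{"api": "move_arm", "payload": {"moves": [[[0.7,-0.011,0.0,0.005,0.0,0.0,0.0],[0.7,-0.022,0.0,0.01,0.0,0.0,0.0],[0.7,-0.033,0.0,0.015,0.0,0.0,0.0],[0.7,-0.045,0.0,0.019,0.0,0.0,0.0],[0.7,-0.056,0.0,0.024,0.0,0.0,0.0]]]}}

```text
clock: 32.45
position: [0.6492, -0.0083, -0.0221]
tool_rot: [3.137, 0.419, 1.521]
force: [1.5, 5.2, -0.3]
grip_width: 0.0597
finger_force: 2.2
```

{"api": "move_arm", "payload": {"moves": [[[0.7,-0.011,0.0,0.004,0.0,0.0,0.0],[0.7,-0.022,0.0,0.009,0.0,0.0,0.0],[0.7,-0.033,0.0,0.014,0.0,0.0,0.0],[0.7,-0.043,0.0,0.019,0.0,0.0,0.0],[0.7,-0.054,0.0,0.024,0.0,0.0,0.0]]]}}

```text
clock: 32.95
position: [0.647, -0.0667, -0.0217]
tool_rot: [3.136, 0.418, 1.521]
force: [0.6, 8.4, 5.2]
grip_width: 0.0596
finger_force: 3.9
```

```bash
python3 - <<'E'
from h import *
sync()
L=lambda y:.633+.0465*(y+.3)
plan([(pose(L(-.105),-.105,-.0230,-92.7,24),.009),(pose(L(-.135),-.135,-.0230,-92.7,24),.006)])
E
```

```text
32.95 pos [ 0.647  -0.0667 -0.0217] dpos [0.0058 0.0485 0.0017] drot 0.39 F [0.56 8.38 5.18] q [-0.18  0.89 -0.05  1.63  0.62  0.83 -0.74] w 0.0596
[[0.7, -0.007, -0.001, 0.003, 0.0, 0.0, 0.0], [0.7, -0.014, -0.001, 0.007, 0.0, 0.0, 0.0], [0.7, -0.021, -0.002, 0.01, 0.0, 0.0, 0.0], [0.7, -0.028, -0.002, 0.013, 0.001, 0.0, 0.0], [0.7, -0.035, -0.003, 0.017, 0.001, 0.0, 0.0]]
[[0.7, -0.004, 0.0, 0.002, 0.0, 0.0, 0.0], [0.7, -0.009, 0.0, 0.004, 0.0, 0.0, 0.0], [0.7, -0.013, 0.0, 0.006, 0.0, 0.0, 0.0], [0.7, -0.018, 0.0, 0.008, 0.0, 0.0, 0.0], [0.7, -0.023, 0.0, 0.01, 0.0, 0.0, 0.0]]
[[0.7, -0.004, 0.0, 0.002, 0.0, 0.0, 0.0]]
end [ 0.6407 -0.1349 -0.0231] [-0.021 -0.405 -0.914]
```

{"api": "move_arm", "payload": {"moves": [[[0.7,-0.007,-0.001,0.003,0.0,0.0,0.0],[0.7,-0.014,-0.001,0.007,0.0,0.0,0.0],[0.7,-0.021,-0.002,0.01,0.0,0.0,0.0],[0.7,-0.028,-0.002,0.013,0.001,0.0,0.0],[0.7,-0.035,-0.003,0.017,0.001,0.0,0.0]]]}}

```text
clock: 33.45
position: [0.6421, -0.1054, -0.0231]
tool_rot: [-3.14, 0.418, 1.521]
force: [0.7, 8.3, 6.8]
grip_width: 0.0595
finger_force: 4.2
```

{"api": "move_arm", "payload": {"moves": [[[0.7,-0.004,0.0,0.002,0.0,0.0,0.0],[0.7,-0.009,0.0,0.004,0.0,0.0,0.0],[0.7,-0.013,0.0,0.006,0.0,0.0,0.0],[0.7,-0.018,0.0,0.008,0.0,0.0,0.0],[0.7,-0.023,0.0,0.01,0.0,0.0,0.0]]]}}

```text
clock: 33.95
position: [0.6404, -0.1306, -0.0231]
tool_rot: [-3.14, 0.419, 1.522]
force: [0.9, 4.5, -0.2]
grip_width: 0.0596
finger_force: 2.1
```

{"api": "move_arm", "payload": {"moves": [[[0.7,-0.002,0.0,0.001,0.0,0.0,0.0],[0.7,-0.004,0.0,0.002,0.0,0.0,0.0],[0.7,-0.006,0.0,0.002,0.0,0.0,0.0]]]}}

```text
clock: 34.25
position: [0.6398, -0.1367, -0.0227]
tool_rot: [-3.139, 0.419, 1.522]
force: [0.4, 2.9, -1.4]
grip_width: 0.06
finger_force: 1.3
```

{"api": "move_arm", "payload": {"moves": [[[0.7,-0.001,0.0,0.0,0.0,0.0,0.0],[0.7,-0.002,0.0,0.001,0.0,0.0,0.0],[0.7,-0.003,0.0,0.001,0.0,0.0,0.0]]]}}

```text
clock: 34.55
position: [0.6398, -0.1396, -0.0223]
tool_rot: [-3.139, 0.419, 1.521]
force: [0.8, 2.9, -1.9]
grip_width: 0.0596
finger_force: 1.4
```

{"api": "move_arm", "payload": {"moves": [[[0.7,-0.001,0.0,0.0,0.0,0.0,0.0],[0.7,-0.002,0.0,0.001,0.0,0.0,0.0],[0.7,-0.003,0.0,0.001,0.0,0.0,0.0],[0.7,-0.004,0.0,0.002,0.0,0.0,0.0]]]}}

```text
clock: 34.95
position: [0.6398, -0.1442, -0.0223]
tool_rot: [-3.14, 0.419, 1.521]
force: [-1.2, 8.8, 6.4]
grip_width: 0.06
finger_force: 4.3
```

{"api": "move_arm", "payload": {"moves": [[[0.7,-0.001,0.0,0.0,0.0,0.0,0.0]]]}}

```text
clock: 35.05
position: [0.6397, -0.1451, -0.022]
tool_rot: [-3.14, 0.419, 1.521]
force: [0.2, 3.5, -2.4]
grip_width: 0.0598
finger_force: 1.5
```

{"api": "move_arm", "payload": {"moves": [[[0.7,-0.001,0.0,0.001,0.0,0.0,0.0]]]}}

```text
clock: 35.15
position: [0.6397, -0.1456, -0.0225]
tool_rot: [-3.14, 0.418, 1.522]
force: [-2.6, 15.4, 10.0]
grip_width: 0.0598
finger_force: 7.4
```

{"api": "move_arm", "payload": {"moves": [[[0.7,-0.001,0.0,0.0,0.0,0.0,0.0],[0.7,-0.001,0.0,0.0,0.0,0.0,0.0]]]}}

```text
clock: 35.35
position: [0.6398, -0.1455, -0.0223]
tool_rot: [-3.14, 0.416, 1.522]
force: [-2.0, 13.3, 3.0]
grip_width: 0.0594
finger_force: 6.7
```

{"api": "move_arm", "payload": {"moves": [[[0.7,-0.001,0.0,0.0,0.0,0.0,0.0],[0.7,-0.001,0.0,0.0,0.0,0.0,0.0]]]}}

```text
clock: 35.55
position: [0.6398, -0.1455, -0.0223]
tool_rot: [-3.14, 0.415, 1.523]
force: [-1.3, 16.4, 0.8]
grip_width: 0.0598
finger_force: 8.2
```

{"api": "move_arm", "payload": {"moves": [[[0.7,-0.001,0.0,0.0,0.0,0.0,0.0],[0.7,-0.002,0.0,0.0,0.0,0.0,0.0],[0.7,-0.002,0.0,0.0,0.0,0.0,0.0]]]}}

```text
clock: 35.85
position: [0.6397, -0.1456, -0.0221]
tool_rot: [-3.14, 0.413, 1.524]
force: [-1.8, 22.8, -3.5]
grip_width: 0.0598
finger_force: 11.5
```

{"api": "move_arm", "payload": {"moves": [[[0.7,0.0,0.0,0.0,0.0,0.0,0.0],[0.7,0.0,0.0,0.0,0.0,0.0,0.0],[0.7,0.0,0.0,0.0,0.0,0.0,0.0],[0.7,0.0,0.0,0.0,0.0,0.0,0.0],[0.7,0.0,0.0,0.0,0.0,0.0,0.0]]]}}

```text
clock: 36.35
position: [0.6397, -0.1456, -0.0221]
tool_rot: [-3.14, 0.413, 1.524]
force: [-0.9, 22.6, -3.5]
grip_width: 0.06
finger_force: 11.4
```

{"api": "move_arm", "payload": {"moves": [[[0.7,0.006,0.0,-0.001,0.0,0.0,0.0],[0.7,0.015,0.0,-0.005,0.0,0.0,0.0],[0.7,0.03,0.0,-0.012,0.0,0.0,0.0],[0.7,0.05,0.0,-0.025,0.0,0.0,0.0],[0.7,0.05,0.0,-0.07,0.0,0.0,0.0]]]}}

```text
clock: 36.85
position: [0.6405, -0.074, 0.0194]
tool_rot: [-3.132, 0.42, 1.526]
force: [0.3, 0.0, 0.5]
grip_width: 0.06
finger_force: 0.0
```

{"api": "move_arm", "payload": {"moves": [[[0.7,0.0,0.0,-0.045,0.0,0.0,0.0],[0.7,0.0,0.0,-0.09,0.0,0.0,0.0],[0.7,0.0,0.0,-0.13,0.0,0.0,0.0],[0.7,0.0,0.0,-0.16,0.0,0.0,0.0],[0.7,0.0,0.0,-0.16,0.0,0.0,0.0]]]}}

```text
clock: 37.35
position: [0.6484, -0.0079, 0.1728]
tool_rot: [3.138, 0.416, 1.521]
force: [0.2, -0.0, -0.5]
grip_width: 0.0598
finger_force: 0.0
```

```bash
sed -i 's/.mean()<.8 and -.2</.mean()<.8 and -.5</' h.py; python3 - <<'E'
from h import *
st(); blocks("top")
a=cv2.imread("pics/top0.png"); p=P("top"); b=bot.grab_frame("top")[:,:,::-1].copy()
for xo in (.60,.588):
  for y0,y1 in ((-.12,-.15),(-.245,-.27),(-.365,-.385)):
    print(xo,[(round(float(y),3),int(cv2.getRectSubPix(b,(1,1),tuple(map(float,proj(p,[xo+.0465*(y+.3),y,.028])[0])))[0,0].astype(int).sum())) for y in np.arange(y0,y1,-.003)])
ga,gb=[cv2.cvtColor(x,cv2.COLOR_BGR2GRAY) for x in (a,b)]
for n,(u,v,w,h) in dict(nut=(396,168,16,16),vice=(276,192,28,48),rest=(202,112,54,34),hammer=(316,224,24,36),caliper=(318,118,54,26),tin=(272,116,30,34)).items():
    r=cv2.matchTemplate(gb[v-6:v+h+6,u-6:u+w+6],ga[v:v+h,u:u+w],cv2.TM_CCOEFF_NORMED); m=cv2.minMaxLoc(r); print(n,round(m[1],2),m[3][0]-6,m[3][1]-6)
E
```

```text
37.35 pos [ 0.6484 -0.0079  0.1728] dpos [0.0077 0.127  0.1959] drot 0.27 F [ 0.18 -0.01 -0.49] q [-0.22  0.65 -0.12  1.52  0.5   1.18 -0.61] w 0.0598
top [408. 152.] rect [ 0.702 -0.408] [0.12  0.035] 84.3 [[0.719, -0.35], [0.693, -0.382], [0.682, -0.457], [0.693, -0.467], [0.713, -0.464]]
top [361. 182.] rect [ 0.637 -0.284] [0.356 0.204] 89.1 [[0.738, -0.118], [0.711, -0.114], [0.698, -0.14], [0.574, -0.135], [0.567, -0.105], [0.538, -0.111], [0.547, -0.154], [0.532, -0.442], [0.539, -0.459], [0.562, -0.458], [0.568, -0.373], [0.63, -0.378], [0.605, -0.321], [0.612, -0.298], [0.672, -0.287], [0.704, -0.303], [0.722, -0.301], [0.726, -0.157], [0.742, -0.126]]
0.6 [(-0.12, 327), (-0.123, 329), (-0.126, 329), (-0.129, 332), (-0.132, 341), (-0.135, 398), (-0.138, 498), (-0.141, 535), (-0.144, 538), (-0.147, 538)]
0.6 [(-0.245, 348), (-0.248, 345), (-0.251, 355), (-0.254, 366), (-0.257, 348), (-0.26, 341), (-0.263, 348), (-0.266, 347), (-0.269, 348)]
0.6 [(-0.365, 347), (-0.368, 348), (-0.371, 344), (-0.374, 309), (-0.377, 223), (-0.38, 154), (-0.383, 147)]
0.588 [(-0.12, 354), (-0.123, 356), (-0.126, 356), (-0.129, 355), (-0.132, 364), (-0.135, 426), (-0.138, 514), (-0.141, 537), (-0.144, 536), (-0.147, 537)]
0.588 [(-0.245, 349), (-0.248, 351), (-0.251, 354), (-0.254, 369), (-0.257, 353), (-0.26, 348), (-0.263, 347), (-0.266, 350), (-0.269, 343)]
0.588 [(-0.365, 344), (-0.368, 347), (-0.371, 346), (-0.374, 322), (-0.377, 224), (-0.38, 168), (-0.383, 151)]
nut 0.64 1 0
vice 0.94 0 0
rest 0.32 -6 2
hammer 1.0 0 0
caliper 1.0 0 0
tin 1.0 0 0
```

```bash
python3 -c "
from workcell import bot
print(bot.job_done())"
```

```text
the job is handed in; nothing more can be done
None
```

The job is handed in: the beaker carrier was pressed home on the stop at about 20–23 N and held, then the vase carrier was pushed up tight behind it at about 23 N; the last top view shows no gap at either joint. The first beaker push rode up onto the block's top edge and was redone lower, no touch on a vessel, the vice or the tool rest was measured, and the final image check could not confirm the tool rest because its match was poor, probably with the arm in the way.

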